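Pin the carousel, load it and set the dosing bottles' plungers

ROBOT

A 6-joint arm with a two-finger parallel gripper is mounted at the origin on the work surface; the furniture and walls round the work are solid. World frame = base frame: x ahead of the robot, y to its left, z up, the work surface at z = 0. Lengths are in m, angles in degrees, forces in N, time in s.
With the tool pointing down it reaches from about 0.25 to 0.725 m from the base axis. Payload 9.7 kg.
Tool frame: the origin (TCP) lies at the very end of the fingers, on their centre line; the grasp point (between the pads) lies 19 mm behind it; z points along the fingers, y is the line along which they close (so a half turn about z gives the same grasp; the last joint's range is limited). The gripper opens to 85 mm and grips with 20 to 120 N. Pads are 22 mm wide; open, the fingers measure 114 mm over their backs; the gripper's body (76 mm by 85 mm) begins 54 mm behind the grasp point. The pads swing forward as they close: fully open they stand 13 mm farther back than shut.
Start: joints at [70.76, 4.979, 10.078, 95.1, 0, 90], TCP at [0.181, 0.519, 0.231] pointing down, gripper open.
Joint ranges: [-179.16, 179.16], [-48.56, 103.87], [-65.8, 70.77], [-126.05, 130.52], [-82.76, 87.17], [-180, 180]. Speed limits (degrees/s): [127.2, 127.2, 147.25, 180, 180, 180].

INTERFACE

Orientations are given as [roll, pitch, yaw] about the fixed x, y, z axes, in that order (R = Rz(yaw) Ry(pitch) Rx(roll)).
In Python, from workcell import bot gives the robot as it stands.
- The arm moves only by the tool arm_command, never from a script. Its argument "series" is a list of rows, each a list of 4 numbers: the shift along the tool's x, y, z in m, then the turn about the tool's z in rad. A call has exactly 5 rows; each row is the pose to reach, as a shift and turn from the pose commanded when the call began, along the tool's axes at that moment; what a row does not reach only later rows make up. A row lasts 1/10 s, in which the tool goes at most 50 mm and 8.59 degrees, less where a joint would pass 70% of its speed; a pose out of reach is approached as far as the arm can. A call with a gripper value outside its range is refused whole. "hand" is the finger opening in m, from 0 to 0.0854, set as the call begins (left out, the last holds). The fingers move at their own pace and stop on an object; "grip_force" is the grip in N (left out, the last holds). Time passes only in rows, so rows that repeat a pose let the fingers close, or fill a call up. It gives the time, the measured TCP pose, the force, the opening and the grip force at its end, in the units of the state.
- bot.get_obs(): the state, without advancing time (a new reading comes with each control period).
- bot.camera(name): name is "side" or "top"; returns a dict with "color" (384x512x3 uint8, blue, green, red), "camera_matrix" (3x3 intrinsics, pixels), "xyz" and "orientation" of the camera in the world. Camera axes: x right, y up, looking along -z (the intrinsics and any distortion apply to the point x, -y, -z); pixel columns grow to the right and rows downward; lengths in m; the calibration is good to about 2 mm. A picture is of the moment at which its call begins. There is no depth.
- bot.job_done(): hands the job in; it is judged then, once.
Trained networks look in the newest picture that a camera, given by its name, has taken for a name from the list of things; names that differ only in an ending like _2 or _b are one class to them, and where a whole thing is asked for, a point or a joint stands for the part that bears it (a point fixed in the world has none). Each returns a list of dicts, best first, with "confidence" (0 to 1); they miss things now and then, are a little off and sometimes report something else, mostly with a low value. They report only what shows in the picture. A call takes as long as a camera call. They do not tell look-alikes from the thing itself.
- bot.find_in(camera, target): "location" ([column, row] in pixels, amid what is visible of it).
- bot.mark_of(camera, target): "location" ([column, row] in pixels: a listed point, or the origin of a listed thing).
The state is a dict: "time": time; "q": joint angles; "qd": joint speeds; "joint_efforts": joint torques, N m; "ee_pos": TCP position; "tcp_rot": TCP orientation; "wrist_force": force on the tool from outside, world axes, zero at the start; "torque": the same for the moment, N m; "opening": finger opening in m; "grasp_force": force on a finger pad.
Only numpy, scipy, OpenCV 4.12 (cv2) and the standard library are available. Lean on these libraries where they do the work, as an engineer would, in place of code of your own. Each camera call takes 0.05 s, during which the arm holds its last target. There are 200 camera calls.

TASK

Turn the carousel (it has a handle post) until the hole in its tab lies over the hole in the bracket of its base, and lock it there with the pin from the grey block, pushed fully home. Only then stand every small brown dosing bottle from the table upright in a seat of the carousel, and there press each one's plunger past the soft first stop to the hard second stop, so that its collar goes right down and stays down, and let the plunger spring up again. Leave the carousel pinned with all the bottles in it.

Things in the scene. Friction and masses are not known exactly. Their poses are not given: they have to be found in the camera images.
- carousel (a joint): angle of the round aluminium carousel plate on its fixed grey base (rad, counterclockwise from above positive, 0 = the hole in its tab lies exactly over the hole in the bracket of the base). It turns freely between -1.4 and 1.4 with light friction (0.08 N m) and stays where it is left. Plate: 200 mm across, 12 mm thick, its top 46 mm above the table.
- base: grey carousel base, fixed to the table; origin on the carousel's axis at table height, z up; the bracket sticks out along its -y axis.
- lock_hole (a point): centre of the mouth of the 13.5 mm hole in the bracket of the fixed base, 120 mm from the axis, 30 mm above the table; bracket 45 x 45 mm, 20 mm thick, hole right through it, chamfered.
- plate_hole (a point): centre of the mouth (top) of the 14 mm through-hole in the carousel's 45 x 45 mm tab, 120 mm from the axis, on the plate's top surface 46 mm above the table; the tab is 12 mm thick and passes 4 mm over the bracket.
- handle (a point): point on the carousel's upright round black handle post, 85 mm from the axis (90 degrees counterclockwise of the tab), post 16 mm in diameter, rising 50 mm above the plate; the point is on the post's axis, 28 mm above the plate's top and 22 mm below the post's top.
- pin_grip (a point): lock pin, centre of its upright black round grip (18 mm in diameter, 45 mm long). Below the grip a steel flange 26 mm across and 5 mm thick, below that a 10 mm round shaft 34 mm long with a tapered end. At the start it stands upright in a 50 x 50 x 40 mm grey parking block, its flange on the block's top. 80 g.
- pin_tip (a point): lower end of the lock pin's shaft, 61.5 mm below the centre of its grip; z points up the pin.
- pin_block: grey parking block of the pin, fixed to the table, 50 x 50 mm and 40 mm high; origin at the centre of its underside.
- seat_0 (a point): centre of the floor (the plate's top) of a round seat on the carousel, 70 mm from the axis: a grey ring 42 mm inside and 51 mm outside, 12 mm high. The four seats are 90 degrees apart; in the carousel's locked position they lie at -45, 45, 135 and 225 degrees counterclockwise from the base's x axis.
- mid_a (a point): small brown dosing bottle (may be absent): point on its axis 34 mm above its underside, z up the bottle. Body 34 mm across, straight to 40 mm up; a white collar (27 mm across) on the red cap, a white plunger button (20 mm) on top, its top 49 mm above this point (43 mm with the collar down). 0.15 kg, smooth heavy foot. All the bottles are alike.
- plunger_a (a joint): how far this bottle's plunger is pushed into its collar (m): 0 up, 0.008 at the soft first stop; spring 1.5 N at the top to 3.5 N at the first stop; it springs back up when released.
- collar_a (a joint): how far this bottle's collar has been pushed down over the cap (m): 0 as found, 0.006 at the hard second stop. It starts to move at about 9 N, only after the plunger has reached its first stop, and stays down when released.
- seat_1 (a point): centre of the floor (the plate's top) of a round seat on the carousel, 70 mm from the axis: a grey ring 42 mm inside and 51 mm outside, 12 mm high. The four seats are 90 degrees apart; in the carousel's locked position they lie at -45, 45, 135 and 225 degrees counterclockwise from the base's x axis.
- mid_b (a point): small brown dosing bottle (may be absent): point on its axis 34 mm above its underside, z up the bottle. Body 34 mm across, straight to 40 mm up; a white collar (27 mm across) on the red cap, a white plunger button (20 mm) on top, its top 49 mm above this point (43 mm with the collar down). 0.15 kg, smooth heavy foot. All the bottles are alike.
- plunger_b (a joint): how far this bottle's plunger is pushed into its collar (m): 0 up, 0.008 at the soft first stop; spring 1.5 N at the top to 3.5 N at the first stop; it springs back up when released.
- collar_b (a joint): how far this bottle's collar has been pushed down over the cap (m): 0 as found, 0.006 at the hard second stop. It starts to move at about 9 N, only after the plunger has reached its first stop, and stays down when released.
- seat_2 (a point): centre of the floor (the plate's top) of a round seat on the carousel, 70 mm from the axis: a grey ring 42 mm inside and 51 mm outside, 12 mm high. The four seats are 90 degrees apart; in the carousel's locked position they lie at -45, 45, 135 and 225 degrees counterclockwise from the base's x axis.
- mid_c (a point): small brown dosing bottle (may be absent): point on its axis 34 mm above its underside, z up the bottle. Body 34 mm across, straight to 40 mm up; a white collar (27 mm across) on the red cap, a white plunger button (20 mm) on top, its top 49 mm above this point (43 mm with the collar down). 0.15 kg, smooth heavy foot. All the bottles are alike.
- plunger_c (a joint): how far this bottle's plunger is pushed into its collar (m): 0 up, 0.008 at the soft first stop; spring 1.5 N at the top to 3.5 N at the first stop; it springs back up when released.
- collar_c (a joint): how far this bottle's collar has been pushed down over the cap (m): 0 as found, 0.006 at the hard second stop. It starts to move at about 9 N, only after the plunger has reached its first stop, and stays down when released.
- seat_3 (a point): centre of the floor (the plate's top) of a round seat on the carousel, 70 mm from the axis: a grey ring 42 mm inside and 51 mm outside, 12 mm high. The four seats are 90 degrees apart; in the carousel's locked position they lie at -45, 45, 135 and 225 degrees counterclockwise from the base's x axis.
- mid_d (a point): small brown dosing bottle (may be absent): point on its axis 34 mm above its underside, z up the bottle. Body 34 mm across, straight to 40 mm up; a white collar (27 mm across) on the red cap, a white plunger button (20 mm) on top, its top 49 mm above this point (43 mm with the collar down). 0.15 kg, smooth heavy foot. All the bottles are alike.
- plunger_d (a joint): how far this bottle's plunger is pushed into its collar (m): 0 up, 0.008 at the soft first stop; spring 1.5 N at the top to 3.5 N at the first stop; it springs back up when released.
- collar_d (a joint): how far this bottle's collar has been pushed down over the cap (m): 0 as found, 0.006 at the hard second stop. It starts to move at about 9 N, only after the plunger has reached its first stop, and stays down when released.
Things that resemble listed ones, but are neither listed nor needed, are in the scene too. Leave any yellow look-alike of the part that bears mid_d alone.

How it is judged (in metres and radians):
On the way:
1. the carousel is locked: pin through the tab and the bracket, with no bottle on the carousel or set yet (horizontal distance between pin_tip and lock_hole below 0.006 m and z of pin_tip in the frame of lock_hole below -0.012 m and angle between pin_tip's own z axis and vertical below 0.15 rad and value of joint carousel between -0.06 and 0.06 rad and horizontal distance between each of mid_a, mid_b, mid_c, mid_d and base above 0.13 m and value of joint each of collar_a, collar_b, collar_c, collar_d below 0.002 m), for 0.2 s.
At the end, for the whole second after the job is handed in: Pin through tab and bracket (tip 12 mm or more below the bracket's top, carousel within 0.06 rad of 0); every bottle present upright and at rest in a seat (within 8 mm of its centre, at most 5 mm off its floor), collar down at least 5 mm, plunger up within 2 mm (horizontal distance between pin_tip and lock_hole below 0.006 m and z of pin_tip in the frame of lock_hole below -0.012 m and angle between pin_tip's own z axis and vertical below 0.15 rad and value of joint carousel between -0.06 and 0.06 rad and ((horizontal distance between mid_a and seat_0 below 0.008 m and z of mid_a in the frame of seat_0 below 0.039 m) or (horizontal distance between mid_a and seat_1 below 0.008 m and z of mid_a in the frame of seat_1 below 0.039 m) or (horizontal distance between mid_a and seat_2 below 0.008 m and z of mid_a in the frame of seat_2 below 0.039 m) or (horizontal distance between mid_a and seat_3 below 0.008 m and z of mid_a in the frame of seat_3 below 0.039 m)) and angle between each of mid_a, mid_b, mid_c, mid_d's own z axis and vertical below 0.12 rad and value of joint each of collar_a, collar_b, collar_c, collar_d above 0.005 m and value of joint each of plunger_a, plunger_b, plunger_c, plunger_d below 0.002 m and linear speed of each of bottle_a, bottle_b, bottle_c, bottle_d below 0.03 m/s and ((horizontal distance between mid_b and seat_0 below 0.008 m and z of mid_b in the frame of seat_0 below 0.039 m) or (horizontal distance between mid_b and seat_1 below 0.008 m and z of mid_b in the frame of seat_1 below 0.039 m) or (horizontal distance between mid_b and seat_2 below 0.008 m and z of mid_b in the frame of seat_2 below 0.039 m) or (horizontal distance between mid_b and seat_3 below 0.008 m and z of mid_b in the frame of seat_3 below 0.039 m)) and ((horizontal distance between mid_c and seat_0 below 0.008 m and z of mid_c in the frame of seat_0 below 0.039 m) or (horizontal distance between mid_c and seat_1 below 0.008 m and z of mid_c in the frame of seat_1 below 0.039 m) or (horizontal distance between mid_c and seat_2 below 0.008 m and z of mid_c in the frame of seat_2 below 0.039 m) or (horizontal distance between mid_c and seat_3 below 0.008 m and z of mid_c in the frame of seat_3 below 0.039 m)) and ((horizontal distance between mid_d and seat_0 below 0.008 m and z of mid_d in the frame of seat_0 below 0.039 m) or (horizontal distance between mid_d and seat_1 below 0.008 m and z of mid_d in the frame of seat_1 below 0.039 m) or (horizontal distance between mid_d and seat_2 below 0.008 m and z of mid_d in the frame of seat_2 below 0.039 m) or (horizontal distance between mid_d and seat_3 below 0.008 m and z of mid_d in the frame of seat_3 below 0.039 m))); the robot touches nothing.
It fails at once if the collar of bottle a is pushed down while the bottle is not standing in a seat of the carousel (velocity of joint collar_a above 0.004 m/s and value of joint collar_a between 0.0015 and 0.0045 m and not (((horizontal distance between mid_a and seat_0 below 0.008 m and z of mid_a in the frame of seat_0 below 0.039 m) or (horizontal distance between mid_a and seat_1 below 0.008 m and z of mid_a in the frame of seat_1 below 0.039 m) or (horizontal distance between mid_a and seat_2 below 0.008 m and z of mid_a in the frame of seat_2 below 0.039 m) or (horizontal distance between mid_a and seat_3 below 0.008 m and z of mid_a in the frame of seat_3 below 0.039 m)) and angle between mid_a's own z axis and vertical below 0.12 rad)).
It fails at once if the collar of bottle b is pushed down while the bottle is not standing in a seat of the carousel (velocity of joint collar_b above 0.004 m/s and value of joint collar_b between 0.0015 and 0.0045 m and not (((horizontal distance between mid_b and seat_0 below 0.008 m and z of mid_b in the frame of seat_0 below 0.039 m) or (horizontal distance between mid_b and seat_1 below 0.008 m and z of mid_b in the frame of seat_1 below 0.039 m) or (horizontal distance between mid_b and seat_2 below 0.008 m and z of mid_b in the frame of seat_2 below 0.039 m) or (horizontal distance between mid_b and seat_3 below 0.008 m and z of mid_b in the frame of seat_3 below 0.039 m)) and angle between mid_b's own z axis and vertical below 0.12 rad)).
It fails at once if the collar of bottle c is pushed down while the bottle is not standing in a seat of the carousel (velocity of joint collar_c above 0.004 m/s and value of joint collar_c between 0.0015 and 0.0045 m and not (((horizontal distance between mid_c and seat_0 below 0.008 m and z of mid_c in the frame of seat_0 below 0.039 m) or (horizontal distance between mid_c and seat_1 below 0.008 m and z of mid_c in the frame of seat_1 below 0.039 m) or (horizontal distance between mid_c and seat_2 below 0.008 m and z of mid_c in the frame of seat_2 below 0.039 m) or (horizontal distance between mid_c and seat_3 below 0.008 m and z of mid_c in the frame of seat_3 below 0.039 m)) and angle between mid_c's own z axis and vertical below 0.12 rad)).
It fails at once if the collar of bottle d is pushed down while the bottle is not standing in a seat of the carousel (velocity of joint collar_d above 0.004 m/s and value of joint collar_d between 0.0015 and 0.0045 m and not (((horizontal distance between mid_d and seat_0 below 0.008 m and z of mid_d in the frame of seat_0 below 0.039 m) or (horizontal distance between mid_d and seat_1 below 0.008 m and z of mid_d in the frame of seat_1 below 0.039 m) or (horizontal distance between mid_d and seat_2 below 0.008 m and z of mid_d in the frame of seat_2 below 0.039 m) or (horizontal distance between mid_d and seat_3 below 0.008 m and z of mid_d in the frame of seat_3 below 0.039 m)) and angle between mid_d's own z axis and vertical below 0.12 rad)).
Of bottle_a, bottle_b, bottle_c, bottle_d only 3 to 4 are there at a start; the rules pass over those that are not, and their reading is None.
At some moment in a run one of bottle_a, bottle_b, bottle_c, bottle_d may be knocked a few centimetres aside while the robot is not near it.
It also fails if it takes over 208 s, if anything falls off the work surface, if the arm or the gripper's body presses on something with over 40 N, if the wrist force passes 120 N, or if a joint passes its speed limit or range.

## Working session

There is one attempt and no reset: what is moved stays moved. The work goes in short steps, Python scripts to look and compute and a tool call to move; the robot and the scene stay as the last step left them, time stands still between calls to the robot, and variables do not carry over. Pictures are saved under pics/ and viewed, at most 14 in all, crops included, and the job is handed in when it is done.

Besides the shell and the picture viewer there is one more tool, called after "Call:" as name(argument=value, ...), one argument or row to a line, values as JSON. arm_command: Moves the arm, as the interface text tells. Its arguments: {"type":"object","properties":{"series":{"type":"array"},"hand":{"type":"number"},"grip_force":{"type":"number"}},"required":["series"]}

```bash
mkdir -p pics
cat > h.py <<'E'
import numpy as np, cv2
from workcell import bot
from scipy.spatial.transform import Rotation as R
def cam(n):
    c=bot.camera(n); o=np.array(c["orientation"],float)
    Rm=o if o.shape==(3,3) else R.from_euler('xyz',o,degrees=True).as_matrix()
    return c["color"],np.array(c["camera_matrix"]),np.array(c["xyz"]),Rm,c
def pix2z(K,t,Rm,uv,z):
    d=np.linalg.inv(K)@[uv[0],uv[1],1]; d=Rm@np.array([d[0],-d[1],-d[2]])
    return t+d*(z-t[2])/d[2]
def proj(K,t,Rm,p):
    q=Rm.T@(np.array(p)-t); v=K@[q[0],-q[1],-q[2]]; return v[:2]/v[2]
def tri(obs):
    A=np.zeros((3,3));b=np.zeros(3)
    for K,t,Rm,uv in obs:
        d=pix2z(K,t,Rm,uv,0)-t; d/=np.linalg.norm(d);P=np.eye(3)-np.outer(d,d);A+=P;b+=P@t
    return np.linalg.solve(A,b)
E
python3 - <<'E'
from h import *
print(bot.get_obs())
ims=[]
for n in("top","side"):
    im,K,t,Rm,c=cam(n); cv2.imwrite(f"pics/{n}0.png",im)
    print(n,[k for k in c],K.round(1).tolist(),t,c["orientation"])
    Z={"base":0,"lock_hole":.03,"plate_hole":.046,"handle":.074,"pin_grip":.0845,"pin_tip":.01,"pin_block":0,"seat_0":.046,"mid_a":.034}
    Z["pin_grip"]=.04+.005+.0225
    for k,z in Z.items():
        for d in bot.mark_of(n,k): print(n,k,np.round(d["location"],1),round(d["confidence"],2),pix2z(K,t,Rm,d["location"],z)[:2].round(3))
E
```

```text
{'time': 0.0, 'q': array([7.07598721e+01, 5.01125664e+00, 1.00328894e+01, 9.51001192e+01,
       5.78702087e-04, 9.00021576e+01]), 'qd': array([ 0.00954034,  0.03526721, -0.17938344, -0.05246896, -0.08307999,
        0.04634066]), 'joint_efforts': array([-1.71051015e-03, -5.20388317e+01,  4.64801216e+01,  1.67642831e-02,
       -1.04989176e-04, -1.98062708e-05]), 'ee_pos': array([0.18115762, 0.51905179, 0.23056756]), 'tcp_rot': array([-1.79921514e+02, -5.75745966e-04,  1.60757714e+02]), 'wrist_force': array([0.72730274, 0.11798351, 0.50328148]), 'torque': array([0.03923965, 0.02836714, 0.01819237]), 'grasp_force': 0.0, 'opening': 0.08571629001076753}
top ['color', 'camera_matrix', 'xyz', 'orientation'] [[465.8, 0.0, 250.7], [0.0, 465.8, 190.4], [0.0, 0.0, 1.0]] [ 0.40877523 -0.09248712  0.97164957] [  6.34078204  -1.22314388 -89.81207412]
top base [190.  189.8] 0.94 [0.517 0.014]
top base [221.1 140.5] 0.46 [ 0.623 -0.05 ]
top lock_hole [245.3 180.6] 0.96 [ 0.534 -0.101]
top lock_hole [192.1 222.9] 0.6 [0.447 0.006]
top plate_hole [223.7 140.7] 0.8 [ 0.612 -0.057]
top plate_hole [179
[... 956 characters left out ...]
19]
side handle [196.  250.8] 0.64 [0.565 0.085]
side handle [292.4 185. ] 0.3 [ 0.413 -0.127]
side pin_grip [291.7 184.2] 0.65 [ 0.414 -0.143]
side pin_tip [292.3 212.6] 0.78 [ 0.411 -0.132]
side pin_block [294.2 216.6] 0.94 [ 0.407 -0.133]
side seat_0 [278.5 233.7] 0.95 [ 0.44  -0.005]
side seat_0 [194.8 243.5] 0.85 [0.578 0.027]
side seat_0 [230.7 218.4] 0.84 [ 0.525 -0.051]
side seat_0 [242.  264.5] 0.55 [0.497 0.08 ]
side seat_0 [234.8 261.7] 0.22 [0.508 0.073]
side mid_a [244.7 179.3] 0.94 [ 0.51  -0.226]
side mid_a [230.7 162.5] 0.89 [ 0.547 -0.31 ]
side mid_a [261.9 162.8] 0.85 [ 0.475 -0.309]
side mid_a [288.8 164.4] 0.71 [ 0.414 -0.301]
side mid_a [291.8 182.7] 0.71 [ 0.41  -0.212]
```

Run:
```python
import cv2
a=cv2.imread("pics/top0.png")[90:290,110:390]; cv2.imwrite("pics/top0c.png",cv2.resize(a,None,fx=2.8,fy=2.8,interpolation=2))
a=cv2.imread("pics/side0.png")[110:310,130:350]; cv2.imwrite("pics/side0c.png",cv2.resize(a,None,fx=3,fy=3,interpolation=2)[:,:])
```

```text
(no output)
```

View pics/top0c.png

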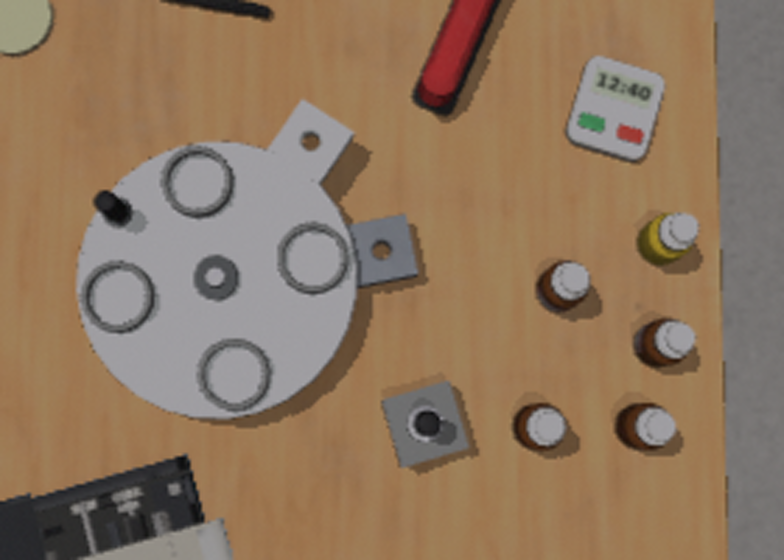

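View pics/side0c.png

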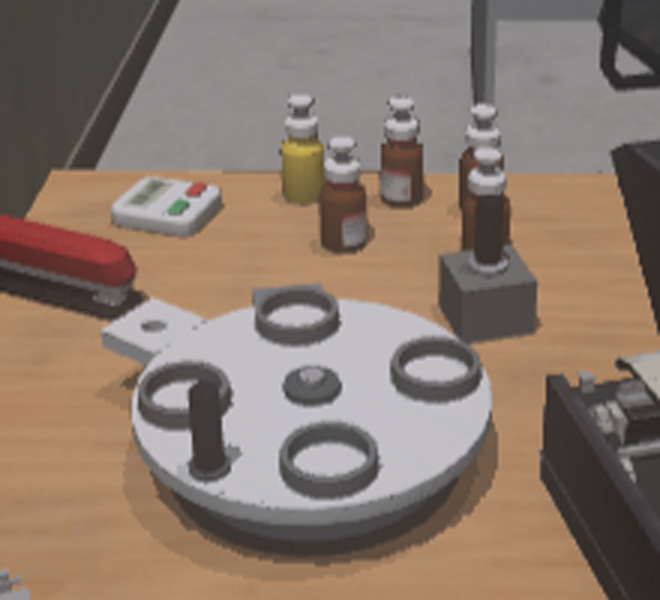

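Four brown bottles in the top view: (312,192), (335,240), (303,243) and (348,213). The bottle at (348,177) is yellow, so it is the look-alike and I leave it alone. The carousel tab is at (223,141) and the bracket hole at (245,180). Next I fit the geometry from both cameras.

```bash
cat >> h.py <<'E'
from scipy.optimize import least_squares
def both(keys):
    """camera data and mark_of detections for both cameras"""
    out={}
    for n in("top","side"):
        im,K,t,Rm,c=cam(n)
        out[n]=(K,t,Rm,im,{k:[(np.array(d["location"]),d["confidence"]) for d in bot.mark_of(n,k)] for k in keys})
    return out
def at(r,th): return np.array([r*np.cos(th),r*np.sin(th)])
def model(p):
    x,y,b,a=p; c=np.array([x,y]); f=lambda xy,z:np.r_[c+xy,z]
    m={"lock_hole":[f(at(.12,b-np.pi/2),.03)],"plate_hole":[f(at(.12,b+a-np.pi/2),.046)],"handle":[f(at(.085,b+a),.074)],"base":[f(at(0,0),0)]}
    m["seat_0"]=[f(at(.07,b+a+np.radians(s)),.046) for s in(-45,45,135,225)]
    return m
def fit(B,p0):
    def res(p):
        r=[]
        for n in B:
            K,t,Rm,_,D=B[n]
            for k,P in model(p).items():
                pr=[proj(K,t,Rm,q) for q in P]
                for uv,c in D.get(k,[]):
                    e=min((uv-q for q in pr),key=np.linalg.norm)
                    if np.linalg.norm(e)<9: r.append(e*c)
                    else: r.append(e*0)
        return np.concatenate(r)
    s=least_squares(res,p0,loss='soft_l1'); return s.x,s.cost
def bottles(B,z=.034):
    out=[]
    for uv,c in B["top"][4]["mid_a"]:
        best=None
        for uv2,c2 in B["side"][4]["mid_a"]:
            P=tri([(*B["top"][:3],uv),(*B["side"][:3],uv2)])
            e=np.linalg.norm(proj(*B["top"][:3],P)-uv)+np.linalg.norm(proj(*B["side"][:3],P)-uv2)
            if abs(P[2]-z)<.02 and (best is None or e<best[1]): best=(P,e)
        out.append((uv.round(),round(c,2),pix2z(*B["top"][:3],uv,z)[:2].round(4),None if best is None else (best[0].round(4),round(best[1],1))))
    return out
def go(xyz,yaw):
    """shift along tool axes and turn to reach xyz, yaw(deg), tool down"""
    o=bot.get_obs(); r=R.from_euler('xyz',o["tcp_rot"],degrees=True)
    s=r.inv().apply(np.array(xyz)-o["ee_pos"]); dy=-(yaw-o["tcp_rot"][2]+180)%360-180 if 0 else -((yaw-o["tcp_rot"][2]+180)%360-180)
    return s.round(4),round(np.radians(dy),3),dict(q=o["q"].round(0),t=o["time"],pos=o["ee_pos"].round(4),rot=o["tcp_rot"].round(2))
E
python3 - <<'E'
from h import *
B=both(["base","lock_hole","plate_hole","handle","seat_0","mid_a","pin_grip","pin_block","pin_tip"])
p,c=fit(B,[.517,.01,np.radians(10),.8]); print("fit",p.round(4),c)
for k,v in model(p).items(): print(k,np.round(v,4).tolist())
print("lock tgt handle",(p[:2]+at(.085,p[2])).round(4), (p[:2]+at(.12,p[2]-np.pi/2)).round(4))
print("locked seats",[ (p[:2]+at(.07,p[2]+np.radians(s))).round(4).tolist() for s in(-45,45,135,225)])
for n in B:
    for k,v in model(p).items():
        print(n,k,[(uv-min((proj(*B[n][:3],q) for q in v),key=lambda w:np.linalg.norm(uv-w))).round(1).tolist() for uv,_ in B[n][4].get(k,[])])
for k,z in(("pin_grip",.0675),("pin_block",0),("pin_tip",.006)):
    for n in B: print(n,k,[pix2z(*B[n][:3],uv,z)[:2].round(4).tolist() for uv,_ in B[n][4][k]])
for b in bottles(B): print(b)
print(go([.4,.2,.2],90))
E
```

```text
fit [0.5124 0.0131 0.205  0.7745] 13.618017181063072
lock_hole [[0.5368, -0.1044, 0.03]]
plate_hole [[0.612, -0.0538, 0.046]]
handle [[0.5598, 0.0837, 0.074]]
base [[0.5124, 0.0131, 0.0]]
seat_0 [[0.5811, 0.0266, 0.046], [0.4989, 0.0818, 0.046], [0.4437, -0.0004, 0.046], [0.5259, -0.0556, 0.046]]
lock tgt handle [0.5956 0.0304] [ 0.5368 -0.1044]
locked seats [[0.5709, -0.0253], [0.5508, 0.0717], [0.4538, 0.0515], [0.474, -0.0454]]
top lock_hole [[-1.4, 2.2], [56.2, 65.6]]
top plate_hole [[0.5, 0.3], [-71.9, 23.4]]
top handle [[-1.1, -1.9]]
top base [[0.4, 0.5], [2.4, 32.1]]
top seat_0 [[-1.3, -2.0], [24.4, -2.9], [2.2, 1.3], [-1.4, 2.3], [-0.4, -2.4], [125.7, 30.2]]
side lock_hole [[-3.1, -1.4]]
side plate_hole [[105.7, -2.6], [1.3, 1.4], [107.8, -48.2]]
side handle [[-0.9, -1.7]]
side base [[-3.5, -0.5]]
side seat_0 [[-0.5, 1.1], [1.2, -1.1], [0.5, -1.8], [0.3, 0.1]]
top pin_grip [[0.5231, -0.0519], [0.4088, -0.1413]]
side pin_grip [[0.4983, -0.1706], [0.4078, -0.134]]
top pin_block [[0.4141, -0.1356], [0.5727, 0.1013]]
side pin_block []
top pin_tip [[0.5115, -0.2294]]
side pin_tip [[0.4081, -0.1458], [0.506, 0.0295]]
(array([342., 239.]), 0.81, array([ 0.4153, -0.2961]), (array([ 0.4138, -0.2971,  0.0288]), np.float64(1.5)))
(array([310., 193.]), 0.76, array([ 0.508 , -0.2335]), (array([ 0.5076, -0.2326,  0.0406]), np.float64(0.4)))
(array([349., 213.]), 0.73, array([ 0.4673, -0.3104]), (array([ 0.4697, -0.309 ,  0.0407]), np.float64(2.6)))
(array([347., 177.]), 0.73, array([ 0.5419, -0.3087]), (array([ 0.5448, -0.3091,  0.0319]), np.float64(2.4)))
(array([306., 244.]), 0.6, array([ 0.4057, -0.2236]), (array([ 0.4056, -0.2232,  0.0367]), np.float64(0.1)))
(array([-0.3117, -0.2294,  0.0313]), np.float64(1.235), {'q': array([71.,  5., 10., 95., -0., 90.]), 't': 2.0, 'pos': array([0.1813, 0.5193, 0.2313]), 'rot': array([-180.  ,    0.  ,  160.76])})
```

```bash
cat >> h.py <<'E'
def dark(im,uv,r,thr=None):
    """weighted centroid of the dark blob near uv"""
    u,v=np.round(uv).astype(int); g=cv2.cvtColor(im,cv2.COLOR_BGR2GRAY)[v-r:v+r+1,u-r:u+r+1].astype(float)
    bg=np.median(g); w=np.clip(bg-g-.35*(bg-g.min()),0,None)
    yy,xx=np.mgrid[-r:r+1,-r:r+1]; return np.array([u+(w*xx).sum()/w.sum(),v+(w*yy).sum()/w.sum()])
E
python3 - <<'E'
from h import *
C={n:cam(n) for n in("top","side")}
T=C["top"];S=C["side"]
a=dark(T[0],(246,179),5);b=dark(T[0],(221,140),5);c=dark(S[0],(181,219),5)
for n,uv,z,q in(("lock top",a,.03,T),("tab top",b,.046,T),("tab side",c,.046,S)): print(n,uv.round(1),pix2z(*q[1:4],uv,z).round(4))
# plate disc: bright low-sat pixels within the region, compare to model circle by IoU
def edge(q,p0):
    im,K,t,Rm,_=q; g=cv2.GaussianBlur(cv2.cvtColor(im,cv2.COLOR_BGR2GRAY),(0,0),1).astype(np.float32)
    sat=cv2.cvtColor(im,cv2.COLOR_BGR2HSV)[...,1].astype(np.float32); sat=cv2.GaussianBlur(sat,(0,0),1)
    th=np.radians(np.r_[30:300:5])+p0[2]-np.pi/2+p0[3]
    def score(p):
        s=0
        for sg,rr in((1,.103),(-1,.097)):
            P=np.array([proj(K,t,Rm,[p[0]+rr*np.cos(x),p[1]+rr*np.sin(x),.046]) for x in th],np.float32)
            s+=sg*cv2.remap(sat-g*0.5,P[:,0],P[:,1],1).mean()
        return s
    xs=np.arange(-.008,.0081,.001)
    best=max(((score((p0[0]+dx,p0[1]+dy)),dx,dy) for dx in xs for dy in xs)); return best,p0[0]+best[1],p0[1]+best[2]
p=[.5124,.0131,.205,.7745]
print(edge(T,p),edge(S,p))
E
```

```text
lock top [246.2 177.2] [ 0.5405 -0.1028  0.03  ]
tab top [220.5 139.6] [ 0.6146 -0.0504  0.046 ]
tab side [180.2 218.3] [ 0.616  -0.0496  0.046 ]
((np.float32(105.448555), np.float64(0.002), np.float64(0.002)), np.float64(0.5144), np.float64(0.0151)) ((np.float32(57.98246), np.float64(0.002), np.float64(0.002999999999999999)), np.float64(0.5144), np.float64(0.0161))
```

Call:
arm_command(
  series=[
    [-0.033,-0.019,0.005,0],
    [-0.067,-0.038,0.011,0],
    [-0.1,-0.057,0.016,0],
    [-0.134,-0.076,0.022,0],
    [-0.167,-0.095,0.027,0],
  ],
  hand=0.04,
)

```text
time: 2.6
ee_pos: [0.3083, 0.3733, 0.2041]
tcp_rot: [180.0, 0.0, 160.8]
wrist_force: [0.6, 0.0, -0.3]
opening: 0.04
grasp_force: 0.0
```

Call:
arm_command(
  series=[
    [-0.033,-0.019,0.005,0],
    [-0.067,-0.038,0.011,0],
    [-0.1,-0.057,0.016,0],
    [-0.134,-0.076,0.022,0],
    [-0.167,-0.095,0.027,0],
  ],
)

```text
time: 3.1
ee_pos: [0.4348, 0.2284, 0.1771]
tcp_rot: [180.0, 0.0, 160.8]
wrist_force: [0.1, 0.9, 0.1]
opening: 0.04
grasp_force: 0.0
```

Call:
arm_command(
  series=[
    [-0.033,-0.019,0.005,0.048],
    [-0.067,-0.038,0.011,0.096],
    [-0.1,-0.057,0.016,0.144],
    [-0.134,-0.076,0.022,0.192],
    [-0.167,-0.095,0.027,0.24],
  ],
)

```text
time: 3.6
ee_pos: [0.5613, 0.0836, 0.15]
tcp_rot: [180.0, 0.0, 146.9]
wrist_force: [0.6, 0.9, -0.4]
opening: 0.0402
grasp_force: 0.0
```

Run:
```python
from h import *
print(go([.5608,.0868,.12],147)); print(bot.get_obs()["opening"])
```

```text
(array([0.0021, 0.0024, 0.03  ]), np.float64(-0.002), {'q': array([ 8.,  6.,  3., 86.,  0., 42.]), 't': 3.6, 'pos': array([0.5613, 0.0836, 0.15  ]), 'rot': array([179.99,   0.  , 146.88])})
0.040177366841811765
```

Call:
arm_command(
  series=[
    [0.002,0.0025,0.02,0],
    [0.002,0.0025,0.04,0],
    [0.002,0.0025,0.06,0],
    [0.002,0.0025,0.075,0],
    [0.002,0.0025,0.088,0],
  ],
)

```text
time: 4.1
ee_pos: [0.5599, 0.0883, 0.0613]
tcp_rot: [-180.0, -0.0, 147.0]
wrist_force: [-0.3, -0.4, 0.2]
opening: 0.0401
grasp_force: 0.0
```

Call:
arm_command(
  series=[
    [0,0,0,0],
    [0,0,0,0],
    [0,0,0,0],
    [0,0,0,0],
    [0,0,0,0],
  ],
  hand=0.01,
  grip_force=20,
)

```text
time: 4.6
ee_pos: [0.5588, 0.087, 0.0621]
tcp_rot: [-179.8, -0.1, 147.0]
wrist_force: [-5.1, -7.1, -4.9]
opening: 0.015
grasp_force: 23.0
```

Call:
arm_command(
  series=[
    [-0.0066,-0.0003,0,0.0777],
    [-0.0132,-0.001,0,0.1554],
    [-0.0196,-0.0023,0,0.2331],
    [-0.026,-0.0041,0,0.3108],
    [-0.0322,-0.0063,0,0.3885],
  ],
)

```text
time: 5.1
ee_pos: [0.583, 0.0651, 0.0621]
tcp_rot: [-179.9, -0.0, 124.6]
wrist_force: [-3.2, -1.0, -6.4]
opening: 0.015
grasp_force: 22.7
```

Call:
arm_command(
  series=[
    [-0.0066,-0.0003,0,0.0777],
    [-0.0132,-0.001,0,0.1554],
    [-0.0196,-0.0023,0,0.2331],
    [-0.026,-0.0041,0,0.3108],
    [-0.0322,-0.0063,0,0.3885],
  ],
)

```text
time: 5.6
ee_pos: [0.5972, 0.0356, 0.0622]
tcp_rot: [180.0, -0.0, 102.3]
wrist_force: [3.3, 1.2, -8.7]
opening: 0.0154
grasp_force: 22.4
```

Call:
arm_command(
  series=[
    [0,0,0,0],
    [0,0,0,0],
    [0,0,0,0],
    [0,0,0,0],
    [0,0,0,0],
  ],
)

```text
time: 6.1
ee_pos: [0.5971, 0.0357, 0.0622]
tcp_rot: [180.0, 0.0, 102.6]
wrist_force: [5.8, -1.0, -10.8]
opening: 0.0153
grasp_force: 22.3
```

Run:
```python
from h import *
im,K,t,Rm,_=cam("top"); cv2.imwrite("pics/t1.png",cv2.resize(im[110:250,130:290],None,fx=4,fy=4,interpolation=2))
print(proj(K,t,Rm,[.5405,-.1028,.046]))
im,K,t,Rm,_=cam("side"); cv2.imwrite("pics/s1.png",cv2.resize(im[150:270,150:310],None,fx=4,fy=4,interpolation=2))
print(proj(K,t,Rm,[.5405,-.1028,.046]))
```

```text
[246.24365702 176.09944553]
[224.87967467 203.64121773]
```

View pics/t1.png

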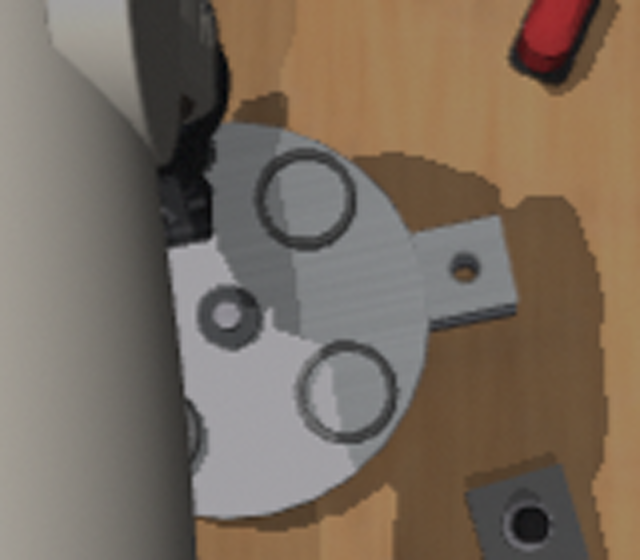

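The wood shows right through the tab hole at about (246.2,176.8), so tab and bracket line up. Releasing and going to the pin at about (262,241).

Call:
arm_command(
  series=[
    [0,0,0,0],
    [0,0,0,0],
    [0,0,0,0],
    [0,0,0,0],
    [0,0,0,0],
  ],
  hand=0.04,
)

```text
time: 6.7
ee_pos: [0.5968, 0.0355, 0.0626]
tcp_rot: [180.0, 0.0, 102.5]
wrist_force: [0.3, 0.2, -0.3]
opening: 0.0399
grasp_force: 0.0
```

Call:
arm_command(
  series=[
    [0,0,-0.02,0],
    [0,0,-0.04,0],
    [0,0,-0.06,0],
    [0,0,-0.08,0],
    [0,0,-0.1,0],
  ],
  hand=0.05,
)

```text
time: 7.2
ee_pos: [0.5967, 0.0354, 0.1632]
tcp_rot: [180.0, 0.0, 102.5]
wrist_force: [0.3, -0.2, -0.5]
opening: 0.0499
grasp_force: 0.0
```

Run:
```python
from h import *
T=cam("top");S=cam("side")
u=dark(T[0],(262,241),9); print(u,pix2z(*T[1:4],u,.08),pix2z(*T[1:4],u,.09))
a=dark(T[0],(246,177),5); print("tab",a,pix2z(*T[1:4],a,.046))
g=S[0][165:205,280:305]; m=(g.max(2)<50); ys,xs=np.nonzero(m); print("side black",xs.min()+280,xs.max()+280,ys.min()+165,ys.max()+165,xs.mean()+280,ys.mean()+165)
us=(xs.mean()+280,ys.mean()+165); print(tri([(*T[1:4],u),(*S[1:4],us)]), pix2z(*S[1:4],us,.0675))
print(go([.41,-.138,.16],90))
```

```text
[262.19129532 240.5252273 ] [ 0.41195559 -0.13333773  0.08      ] [ 0.41191992 -0.13287958  0.09      ]
tab [245.9903408  176.30721221] [ 0.54007593 -0.10229357  0.046     ]Traceback (most recent call last):
  File "<stdin>", line 5, in <module>
    return umr_minimum(a, axis, None, out, keepdims, initial, where)
ValueError: zero-size array to reduction operation minimum which has no identity
```

Call:
arm_command(
  series=[
    [-0.02,-0.034,0,0.03],
    [-0.04,-0.068,0,0.06],
    [-0.06,-0.103,0,0.1],
    [-0.08,-0.138,0,0.15],
    [-0.1,-0.172,0,0.218],
  ],
)

```text
time: 7.8
ee_pos: [0.4489, -0.1001, 0.1613]
tcp_rot: [-180.0, -0.0, 89.9]
wrist_force: [1.4, 0.5, 0.6]
opening: 0.05
grasp_force: 0.0
```

Run:
```python
from h import *
S=cam("side")
cv2.imwrite("pics/s2.png",cv2.resize(S[0][150:230,210:320],None,fx=6,fy=6,interpolation=2))
print(proj(*S[1:4],[.412,-.135,.0675]),proj(*S[1:4],[.412,-.135,.045]))
print(go([.412,-.135,.13],90))
```

```text
[292.70023702 186.12486028] [292.37452895 196.31992277]
(array([-0.0326, -0.0334,  0.0319]), np.float64(-0.008), {'q': array([-13.,  -8., -11.,  88.,  -0.,  78.]), 't': 7.85, 'pos': array([ 0.4457, -0.1026,  0.1618]), 'rot': array([-1.7986e+02,  7.0000e-02,  8.9540e+01])})
```

View pics/s2.png

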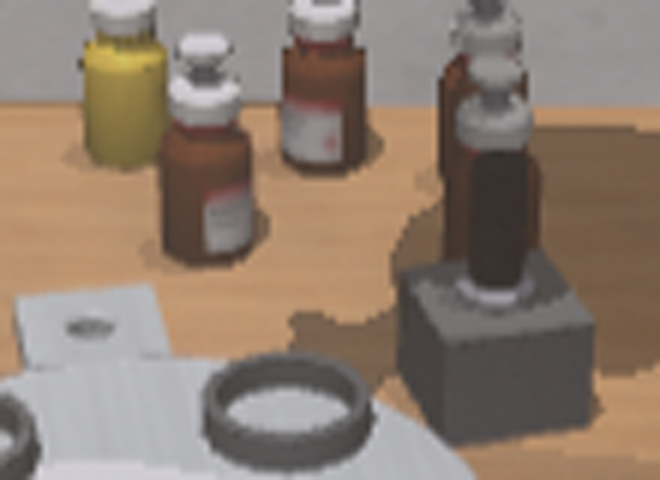

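Side picture: pin grip centred at pixel (293,186), matching the estimate; tab hole at about (225,204) with no bottles disturbed.

Call:
arm_command(
  series=[
    [-0.015,-0.015,0.01,-0.008],
    [-0.0326,-0.0334,0.02,-0.008],
    [-0.0326,-0.0334,0.032,-0.008],
    [-0.0326,-0.0334,0.032,-0.008],
    [-0.0326,-0.0334,0.032,-0.008],
  ],
)

```text
time: 8.35
ee_pos: [0.4173, -0.1316, 0.13]
tcp_rot: [-180.0, -0.0, 90.5]
wrist_force: [-0.0, 0.6, 0.3]
opening: 0.0498
grasp_force: 0.0
```

Run:
```python
from h import *
print(go([.412,-.135,.053],90))
```

```text
(array([-0.0034, -0.0052,  0.077 ]), np.float64(0.008), {'q': array([-18., -11., -17.,  85.,   0.,  72.]), 't': 8.35, 'pos': array([ 0.4173, -0.1316,  0.13  ]), 'rot': array([-1.7997e+02, -2.0000e-02,  9.0480e+01])})
```

Call:
arm_command(
  series=[
    [-0.0034,-0.0052,0.02,0.008],
    [-0.0034,-0.0052,0.04,0.008],
    [-0.0034,-0.0052,0.06,0.008],
    [-0.0034,-0.0052,0.077,0.008],
    [-0.0034,-0.0052,0.077,0.008],
  ],
)

```text
time: 8.85
ee_pos: [0.4114, -0.1346, 0.0516]
tcp_rot: [-179.8, -0.1, 90.1]
wrist_force: [-1.0, -0.8, -0.2]
opening: 0.0505
grasp_force: 0.0
```

Call:
arm_command(
  series=[
    [0,0,0,0],
    [0,0,0,0],
    [0,0,0,0],
    [0,0,0,0],
    [0,0,0,0],
  ],
  hand=0.01,
  grip_force=30,
)

```text
time: 9.35
ee_pos: [0.4127, -0.1355, 0.0546]
tcp_rot: [179.9, 0.0, 90.0]
wrist_force: [0.7, 1.8, 6.4]
opening: 0.0171
grasp_force: 29.4
```

Call:
arm_command(
  series=[
    [0,0,-0.02,0],
    [0,0,-0.04,0],
    [0,0,-0.06,0],
    [0,0,-0.08,0],
    [0,0,-0.08,0],
  ],
)

```text
time: 9.85
ee_pos: [0.4131, -0.1359, 0.136]
tcp_rot: [179.8, 0.1, 90.0]
wrist_force: [0.5, 0.1, -0.1]
opening: 0.0174
grasp_force: 29.4
```

Run:
```python
from h import *
print(go([.5402,-.1026,.133],90))
```

```text
(array([0.0333, 0.1271, 0.0034]), np.float64(-0.0), {'q': array([-18., -12., -17.,  85.,  -0.,  72.]), 't': 9.85, 'pos': array([ 0.4131, -0.1359,  0.136 ]), 'rot': array([1.7977e+02, 8.0000e-02, 8.9990e+01])})
```

Call:
arm_command(
  series=[
    [0.008,0.032,0,0],
    [0.016,0.064,0,0],
    [0.025,0.096,0,0],
    [0.0335,0.127,0.01,0],
    [0.0335,0.127,0.02,0],
  ],
)

```text
time: 10.35
ee_pos: [0.5413, -0.1009, 0.1111]
tcp_rot: [-180.0, -0.0, 90.1]
wrist_force: [-1.5, 0.3, -1.5]
opening: 0.0171
grasp_force: 29.7
```

Call:
arm_command(
  series=[
    [0,0,0,0],
    [0,0,0,0],
    [0,0,0,0],
    [0,0,0,0],
    [0,0,0,0],
  ],
)

```text
time: 10.85
ee_pos: [0.5388, -0.1022, 0.114]
tcp_rot: [179.9, 0.0, 90.0]
wrist_force: [-0.8, 0.5, -0.7]
opening: 0.0173
grasp_force: 29.7
```

Run:
```python
from h import *
print(go([.5402,-.1026,.133],90))
S=cam("side");T=cam("top")
a=cv2.resize(S[0][160:240,190:260],None,fx=6,fy=6,interpolation=2); b=cv2.resize(T[0][140:220,210:280],None,fx=6,fy=6,interpolation=2)
cv2.imwrite("pics/s3.png",np.hstack([a,b[:480]]))
o=bot.get_obs()["ee_pos"]; 
for q in(S,T): print([proj(*q[1:4],[.5402,-.1026,z]).round(1) for z in(.046,o[2]-.0486,o[2]-.0146)])
```

```text
(array([-0.0004,  0.0014, -0.019 ]), np.float64(-0.0), {'q': array([-11.,   4.,  -4.,  82.,  -0.,  79.]), 't': 10.85, 'pos': array([ 0.5388, -0.1022,  0.114 ]), 'rot': array([1.7993e+02, 1.0000e-02, 8.9970e+01])})
[array([225. , 203.7]), array([224.6, 194.9]), array([223.8, 178.7])]
[array([246.1, 176.2]), array([246.3, 174.9]), array([246.5, 172.3])]
```

View pics/s3.png

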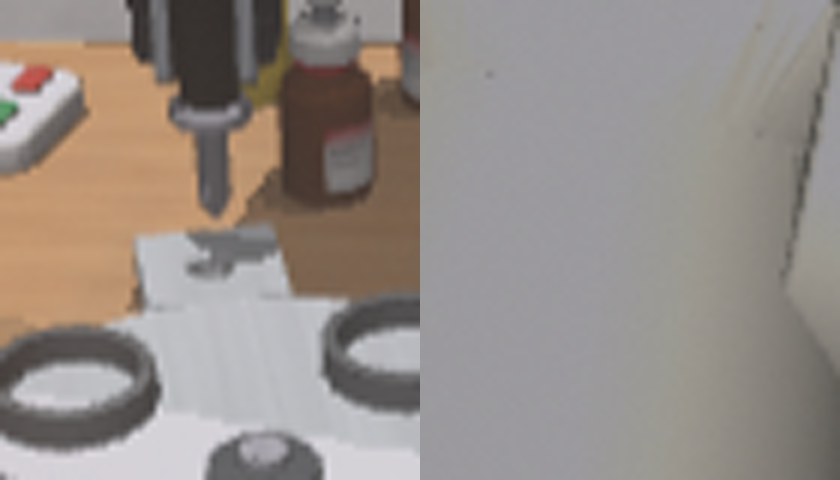

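Side picture: pin tip at (226.2,196) and tab hole at (225,204.5), so the pin is about 2 mm too far toward -x. I correct that and go down.

Call:
arm_command(
  series=[
    [0,0.0022,0,0],
    [0,0.0022,0.006,0],
    [0,0.0022,0.012,0],
    [0,0.0022,0.018,0],
    [0,0.0022,0.023,0],
  ],
)

```text
time: 11.45
ee_pos: [0.5408, -0.1019, 0.0893]
tcp_rot: [-179.9, -0.0, 90.0]
wrist_force: [-0.2, 0.1, -0.5]
opening: 0.0172
grasp_force: 29.7
```

Call:
arm_command(
  series=[
    [0,0,0,0],
    [0,0,0.002,0],
    [0,0,0.004,0],
    [0,0,0.006,0],
    [0,0,0.006,0],
  ],
)

```text
time: 11.95
ee_pos: [0.541, -0.1019, 0.0841]
tcp_rot: [-180.0, -0.0, 90.0]
wrist_force: [0.1, -0.8, -1.2]
opening: 0.017
grasp_force: 29.7
```

Call:
arm_command(
  series=[
    [0,0,0.002,0],
    [0,0,0.004,0],
    [0,0,0.006,0],
    [0,0,0.009,0],
    [0,0,0.009,0],
  ],
)

```text
time: 12.45
ee_pos: [0.5408, -0.102, 0.0748]
tcp_rot: [-180.0, 0.0, 90.0]
wrist_force: [-0.2, -0.4, -1.2]
opening: 0.0173
grasp_force: 29.7
```

Call:
arm_command(
  series=[
    [0,0,0.003,0],
    [0,0,0.006,0],
    [0,0,0.009,0],
    [0,0,0.012,0],
    [0,0,0.012,0],
  ],
)

```text
time: 12.95
ee_pos: [0.5404, -0.1024, 0.0627]
tcp_rot: [-179.9, 0.1, 90.0]
wrist_force: [-2.9, -4.2, -2.4]
opening: 0.0172
grasp_force: 29.9
```

Call:
arm_command(
  series=[
    [0,0,0.001,0],
    [0,0,0.002,0],
    [0,0,0.003,0],
    [0,0,0.003,0],
    [0,0,0.003,0],
  ],
)

```text
time: 13.45
ee_pos: [0.5406, -0.1025, 0.0607]
tcp_rot: [-180.0, 0.1, 90.0]
wrist_force: [-6.8, -4.4, 5.3]
opening: 0.017
grasp_force: 30.6
```

Call:
arm_command(
  series=[
    [0,0,0.0015,0],
    [0,0,0.0015,0],
    [0,0,0.0015,0],
    [0,0,0,0],
    [0,0,0,0],
  ],
)

```text
time: 13.95
ee_pos: [0.5406, -0.1025, 0.0607]
tcp_rot: [-180.0, 0.1, 90.0]
wrist_force: [-5.6, -4.4, 5.6]
opening: 0.0172
grasp_force: 30.4
```

Call:
arm_command(
  series=[
    [0,0,0,0],
    [0,0,0,0],
    [0,0,0,0],
    [0,0,0,0],
    [0,0,0,0],
  ],
  hand=0.05,
)

```text
time: 14.45
ee_pos: [0.5412, -0.1018, 0.0603]
tcp_rot: [180.0, -0.0, 90.0]
wrist_force: [0.1, 0.2, -0.1]
opening: 0.0502
grasp_force: 0.0
```

Call:
arm_command(
  series=[
    [0,0,-0.02,0],
    [0,0,-0.04,0],
    [0,0,-0.06,0],
    [0,0,-0.08,0],
    [0,0,-0.1,0],
  ],
)

```text
time: 14.95
ee_pos: [0.5411, -0.1019, 0.1611]
tcp_rot: [180.0, -0.0, 90.0]
wrist_force: [0.8, -0.8, -0.4]
opening: 0.0498
grasp_force: 0.0
```

Run:
```python
from h import *
p0=[.5144,.0155,.218,0]
B=both(["mid_a","seat_0","plate_hole","lock_hole","pin_tip","handle","base"])
p,c=fit(B,p0); print(p.round(4))
for b in bottles(B): print(b)
S=B["side"]
cv2.imwrite("pics/s4.png",cv2.resize(S[3][130:270,180:320],None,fx=4,fy=4,interpolation=2))
print("flange exp",proj(*S[:3],[.5402,-.1026,.0485]), go([.408,-.222,.13],90))
```

```text
[0.5135 0.0115 0.1047 0.0919]
(array([348., 214.]), 0.86, array([ 0.4665, -0.309 ]), (array([ 0.4714, -0.3087,  0.0359]), np.float64(4.7)))
(array([341., 238.]), 0.86, array([ 0.4181, -0.2941]), (array([ 0.4133, -0.2945,  0.0308]), np.float64(4.5)))
(array([312., 193.]), 0.76, array([ 0.5082, -0.2356]), (array([ 0.5068, -0.2357,  0.0332]), np.float64(1.4)))
(array([305., 243.]), 0.74, array([ 0.4077, -0.2208]), (array([ 0.4094, -0.2209,  0.0335]), np.float64(1.7)))
(array([348., 176.]), 0.63, array([ 0.5433, -0.3101]), (array([ 0.5441, -0.3099,  0.035 ]), np.float64(0.9)))
flange exp [224.97361886 202.5552145 ] (array([-0.1201, -0.1331,  0.0302]), np.float64(0.0), {'q': array([-11.,   4.,   1.,  87.,  -0.,  79.]), 't': 15.75, 'pos': array([ 0.5411, -0.1019,  0.1602]), 'rot': array([-180.,   -0.,   90.])})
```

View pics/s4.png

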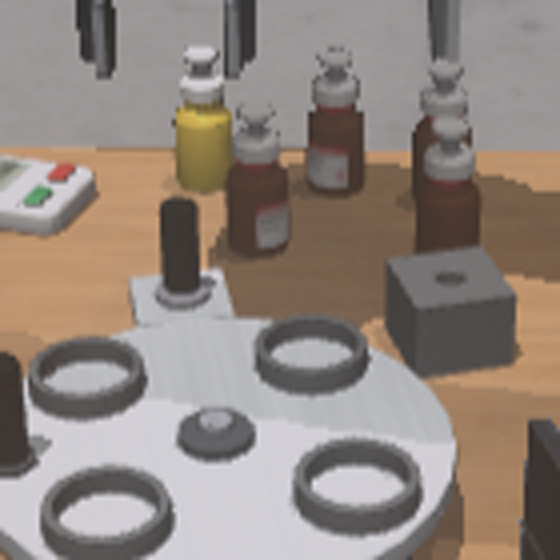

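Pin is fully home: the flange sits on the tab at about (225,203). Next I measure the bottles from their white tops.

```bash
cat >> h.py <<'E'
def white(im,uv,r=9):
    u,v=np.round(uv).astype(int); h=cv2.cvtColor(im,cv2.COLOR_BGR2HSV); h=h[v-r:v+r+1,u-r:u+r+1]
    m=((h[...,1]<60)&(h[...,2]>95)).astype(np.uint8)
    n,l,s,c=cv2.connectedComponentsWithStats(m); 
    if n<2: return None
    i=1+np.argmax(s[1:,4]); return c[i]+[u-r,v-r],s[i,4]
def tops(guess,q=None,z=.076):
    T=q or cam("top"); out=[]
    for g in guess:
        w=white(T[0],proj(*T[1:4],[*g,z]))
        out.append(None if w is None else (pix2z(*T[1:4],w[0],z)[:2].round(4).tolist(),int(w[1])))
    return out
E
python3 - <<'E'
from h import *
print(tops([(.408,-.222),(.508,-.234),(.4145,-.295),(.468,-.309)]))
E
```

```text
[([0.4085, -0.2158], 122), ([0.5099, -0.2341], 121), ([0.4089, -0.2916], 127), ([0.4697, -0.3061], 127)]
```

Call:
arm_command(
  series=[
    [-0.023,-0.026,0,-0.14],
    [-0.046,-0.053,0,-0.28],
    [-0.069,-0.079,0.005,-0.42],
    [-0.092,-0.106,0.01,-0.56],
    [-0.116,-0.1326,0.01,-0.7],
  ],
  hand=0.046,
)

```text
time: 16.3
ee_pos: [0.4072, -0.2184, 0.1498]
tcp_rot: [-180.0, -0.0, 130.5]
wrist_force: [-0.8, -0.8, 0.4]
opening: 0.0463
grasp_force: 0.0
```

Call:
arm_command(
  series=[
    [0,0,0.005,-0.14],
    [0,0,0.01,-0.28],
    [0,0,0.01,-0.42],
    [0,0,0.01,-0.56],
    [0,0,0.01,-0.7],
  ],
)

```text
time: 16.8
ee_pos: [0.4085, -0.218, 0.1404]
tcp_rot: [-180.0, 0.0, 170.5]
wrist_force: [0.2, 0.2, -0.1]
opening: 0.0462
grasp_force: 0.0
```

Call:
arm_command(
  series=[
    [0,0,0,-0.1],
    [0,0,0,-0.171],
    [0,0,0,-0.171],
    [0,0,0,-0.171],
    [0,0,0,-0.171],
  ],
)

```text
time: 17.3
ee_pos: [0.4085, -0.2179, 0.1403]
tcp_rot: [-180.0, 0.0, 179.9]
wrist_force: [-0.3, 0.9, -0.2]
opening: 0.0462
grasp_force: 0.0
```

Run:
```python
from h import *
print(go([.4085,-.218,.017],180))
print(tops([(.51,-.234),(.409,-.2916),(.4697,-.3061)]))
S=cam("side"); print([ (d["location"],d["confidence"],pix2z(*S[1:4],d["location"],.034)[:2].round(4)) for d in bot.mark_of("side","mid_a")])
```

```text
(array([ 0.000e+00, -1.000e-04,  1.233e-01]), np.float64(-0.001), {'q': array([-28.,  -8., -13.,  85.,   0., -28.]), 't': 17.3, 'pos': array([ 0.4085, -0.2179,  0.1403]), 'rot': array([-180.  ,    0.  ,  179.92])})
[([0.5106, -0.2329], 139), ([0.4094, -0.291], 355), ([0.467, -0.3113], 233)]
[([247.7, 178.8], 0.96, array([ 0.5038, -0.2287])), ([259.3, 160.4], 0.77, array([ 0.4816, -0.3219])), ([293.0, 181.6], 0.63, array([ 0.4074, -0.2174])), ([289.5, 165.5], 0.57, array([ 0.4124, -0.2956])), ([229.3, 160.7], 0.57, array([ 0.5513, -0.3193]))]
```

Descend on bottle 1, grip, lift.

Call:
arm_command(
  series=[
    [0,0,0.02,0],
    [0,0,0.04,0],
    [0,0,0.055,0],
    [0,0,0.07,0],
    [0,0,0.08,0],
  ],
)

```text
time: 17.95
ee_pos: [0.4082, -0.2178, 0.0591]
tcp_rot: [180.0, -0.0, -180.0]
wrist_force: [-0.4, -0.2, -0.6]
opening: 0.0462
grasp_force: 0.0
```

Call:
arm_command(
  series=[
    [0,0,0.012,0],
    [0,0,0.024,0],
    [0,0,0.036,0],
    [0,0,0.043,0],
    [0,0,0.043,0],
  ],
)

```text
time: 18.45
ee_pos: [0.408, -0.2177, 0.0162]
tcp_rot: [180.0, -0.1, -180.0]
wrist_force: [0.7, 0.3, -0.7]
opening: 0.0459
grasp_force: 0.0
```

Call:
arm_command(
  series=[
    [0,0,0,0],
    [0,0,0,0],
    [0,0,0,0],
    [0,0,0,0],
    [0,0,0,0],
  ],
  hand=0.02,
  grip_force=30,
)

```text
time: 18.95
ee_pos: [0.4087, -0.2181, 0.0176]
tcp_rot: [-180.0, 0.0, -180.0]
wrist_force: [-0.7, 0.2, 0.9]
opening: 0.0321
grasp_force: 30.1
```

Call:
arm_command(
  series=[
    [0,0,-0.02,0],
    [0,0,-0.05,0],
    [0,0,-0.08,0],
    [0,0,-0.1,0],
    [0,0,-0.12,0],
  ],
)

```text
time: 19.45
ee_pos: [0.4085, -0.218, 0.1384]
tcp_rot: [-180.0, 0.0, -180.0]
wrist_force: [1.4, -0.1, -0.9]
opening: 0.0329
grasp_force: 30.2
```

Run:
```python
from h import *
print(go([.4768,-.0435,.14],180))
print(tops([(.51,-.234),(.409,-.2916),(.4697,-.3061)]))
S=cam("side"); cv2.imwrite("pics/s5.png",cv2.resize(S[0][120:260,190:330],None,fx=4,fy=4,interpolation=2))
```

```text
(array([-0.0683,  0.1745, -0.0016]), np.float64(0.0), {'q': array([-28.,  -8., -13.,  85.,  -0., -28.]), 't': 19.45, 'pos': array([ 0.4085, -0.218 ,  0.1384]), 'rot': array([-1.7998e+02,  3.0000e-02, -1.7999e+02])})
[([0.5107, -0.233], 140), ([0.4095, -0.2909], 357), ([0.4671, -0.3109], 242)]
```

Call:
arm_command(
  series=[
    [-0.014,0.035,0,0],
    [-0.028,0.07,0,0],
    [-0.042,0.105,0,0],
    [-0.055,0.14,0,0],
    [-0.0683,0.1745,0,0],
  ],
)

```text
time: 20.05
ee_pos: [0.4767, -0.0419, 0.1359]
tcp_rot: [180.0, -0.1, -180.0]
wrist_force: [0.8, 0.2, -1.9]
opening: 0.0327
grasp_force: 30.4
```

Call:
arm_command(
  series=[
    [0,0,0.015,0],
    [0,0,0.03,0],
    [0,0,0.045,0],
    [0,0,0.052,0],
    [0,0,0.052,0],
  ],
)

```text
time: 20.55
ee_pos: [0.4757, -0.0441, 0.0836]
tcp_rot: [180.0, -0.1, 179.9]
wrist_force: [-0.8, 0.1, -1.3]
opening: 0.0325
grasp_force: 30.4
```

Run:
```python
from h import *
print(go([.4768,-.0435,.062],180))
S=cam("side"); cv2.imwrite("pics/s6.png",cv2.resize(S[0][150:270,200:340],None,fx=5,fy=5,interpolation=2))
for z in(.046,.058,.0692,.1032): print(z,((proj(*S[1:4],[.4768,-.0435,z])-[200,150])*5).round())
```

```text
(array([-0.0011,  0.0006,  0.0216]), np.float64(-0.001), {'q': array([ -5.,  -5., -16.,  79.,  -0.,  -5.]), 't': 20.55, 'pos': array([ 0.4757, -0.0441,  0.0836]), 'rot': array([ 1.7999e+02, -1.4000e-01,  1.7993e+02])})
0.046 [288. 355.]
0.058 [287. 326.]
0.0692 [287. 299.]
0.1032 [286. 214.]
```

View pics/s6.png

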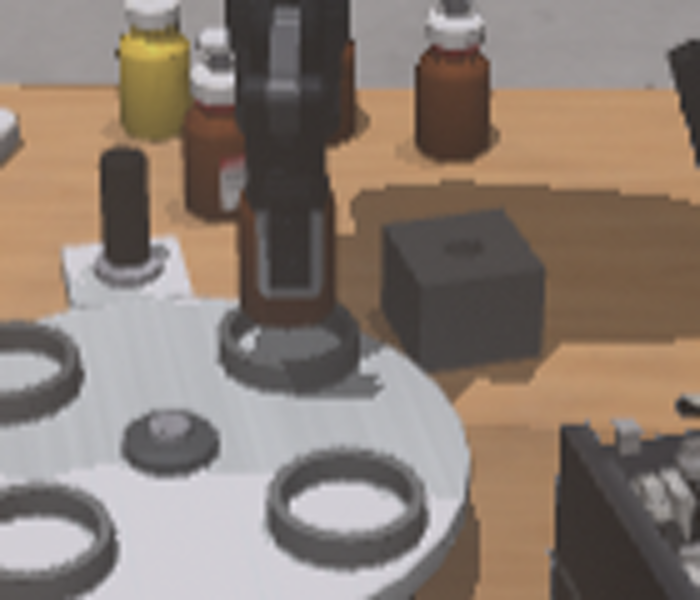

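Bottle spans columns 240–335 (centre 287.5) and the ring 220–360 (centre 290), so they are within 1 mm. Lowering it.

Call:
arm_command(
  series=[
    [0.0008,0,0.003,0],
    [0.0008,0,0.008,0],
    [0.0008,0,0.012,0],
    [0.0008,0,0.016,0],
    [0.0008,0,0.019,0],
  ],
)

```text
time: 21.1
ee_pos: [0.4759, -0.0434, 0.0659]
tcp_rot: [-180.0, -0.0, -180.0]
wrist_force: [-0.7, 0.1, -1.0]
opening: 0.0323
grasp_force: 30.4
```

Call:
arm_command(
  series=[
    [0,0,0.0005,0],
    [0,0,0.001,0],
    [0,0,0.0015,0],
    [0,0,0.0015,0],
    [0,0,0.0015,0],
  ],
)

```text
time: 21.6
ee_pos: [0.4761, -0.0434, 0.0649]
tcp_rot: [-180.0, 0.0, -180.0]
wrist_force: [-0.2, 0.7, -1.3]
opening: 0.0326
grasp_force: 30.4
```

Call:
arm_command(
  series=[
    [0,0,0.0005,0],
    [0,0,0.001,0],
    [0,0,0.001,0],
    [0,0,0.001,0],
    [0,0,0.001,0],
  ],
)

```text
time: 22.1
ee_pos: [0.476, -0.0434, 0.0638]
tcp_rot: [180.0, -0.0, -180.0]
wrist_force: [0.7, -0.4, -1.2]
opening: 0.0325
grasp_force: 30.4
```

Call:
arm_command(
  series=[
    [0,0,0,0],
    [0,0,0,0],
    [0,0,0,0],
    [0,0,0,0],
    [0,0,0,0],
  ],
  hand=0.05,
)

```text
time: 22.6
ee_pos: [0.476, -0.0434, 0.0638]
tcp_rot: [180.0, 0.0, -180.0]
wrist_force: [-0.7, -0.3, -0.5]
opening: 0.05
grasp_force: 0.0
```

Call:
arm_command(
  series=[
    [0,0,-0.015,0],
    [0,0,-0.035,0],
    [0,0,-0.055,0],
    [0,0,-0.07,0],
    [0,0,-0.085,0],
  ],
)

```text
time: 23.1
ee_pos: [0.4761, -0.0435, 0.1504]
tcp_rot: [-180.0, 0.0, -180.0]
wrist_force: [0.7, 0.2, -0.1]
opening: 0.0498
grasp_force: 0.0
```

Call:
arm_command(
  series=[
    [0,0,0,0],
    [0,0,0,0],
    [0,0,0,0],
    [0,0,0,0],
    [0,0,0,0],
  ],
  hand=0.0,
)

```text
time: 23.6
ee_pos: [0.4757, -0.0434, 0.1482]
tcp_rot: [180.0, -0.1, -180.0]
wrist_force: [0.6, 0.7, 0.2]
opening: 0.0001
grasp_force: 0.0
```

Run:
```python
from h import *
print(go([.4757,-.0435,.13],180), bot.get_obs()["opening"])
S=cam("side"); cv2.imwrite("pics/s7.png",cv2.resize(S[0][150:270,200:340],None,fx=4,fy=4,interpolation=2))
print(tops([(.51,-.234),(.409,-.2916),(.4697,-.3061)]))
```

```text
(array([-0.    , -0.0001,  0.0182]), np.float64(0.0), {'q': array([ -5.,  -6., -10.,  86.,  -0.,  -5.]), 't': 23.6, 'pos': array([ 0.4757, -0.0434,  0.1482]), 'rot': array([ 1.8000e+02, -6.0000e-02, -1.7999e+02])}) 0.00014057420588783814
[([0.5102, -0.2331], 143), ([0.4097, -0.2903], 149), ([0.4698, -0.3047], 148)]
```

View pics/s7.png

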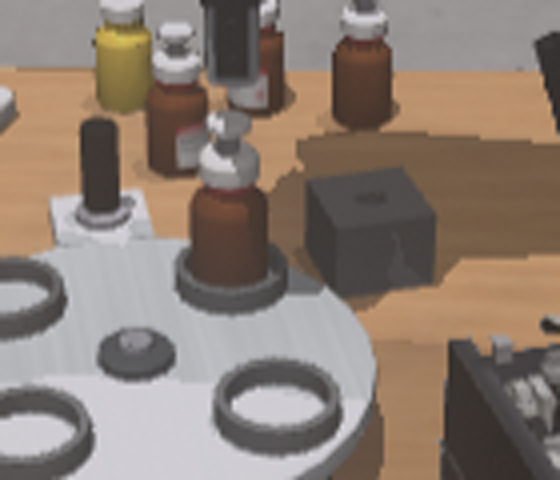

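Bottle 1 stands in its seat at about (57,62 crop/4), centred under the closed fingers. Pressing.

Call:
arm_command(
  series=[
    [0,0,0.015,0],
    [0,0,0.02,0],
    [0,0,0.024,0],
    [0,0,0.028,0],
    [0,0,0.031,0],
  ],
)

```text
time: 24.2
ee_pos: [0.4761, -0.0435, 0.1182]
tcp_rot: [-180.0, 0.1, -180.0]
wrist_force: [-2.7, -0.3, 9.2]
opening: 0.0001
grasp_force: 4.4
```

Call:
arm_command(
  series=[
    [0,0,0.001,0],
    [0,0,0.002,0],
    [0,0,0.003,0],
    [0,0,0.004,0],
    [0,0,0.005,0],
  ],
)

```text
time: 24.7
ee_pos: [0.4768, -0.0437, 0.115]
tcp_rot: [-180.0, 0.2, -180.0]
wrist_force: [-4.3, -1.1, 24.1]
opening: 0.0003
grasp_force: 11.6
```

Call:
arm_command(
  series=[
    [0,0,0,0],
    [0,0,-0.01,0],
    [0,0,-0.02,0],
    [0,0,-0.03,0],
    [0,0,-0.036,0],
  ],
)

```text
time: 25.2
ee_pos: [0.4762, -0.0434, 0.1497]
tcp_rot: [180.0, 0.0, -180.0]
wrist_force: [0.8, 0.6, -0.7]
opening: -0.0
grasp_force: 0.0
```

Call:
arm_command(
  series=[
    [-0.007,-0.038,0,0],
    [-0.014,-0.076,0,0],
    [-0.021,-0.114,0,0],
    [-0.028,-0.152,0,0],
    [-0.034,-0.1905,0,0],
  ],
  hand=0.05,
)

```text
time: 25.7
ee_pos: [0.5101, -0.2355, 0.1487]
tcp_rot: [180.0, -0.0, -180.0]
wrist_force: [0.5, 0.7, 0.2]
opening: 0.0501
grasp_force: 0.0
```

Call:
arm_command(
  series=[
    [0,0,0,0],
    [0,0,0,0],
    [0,0,0,0],
    [0,0,0,0],
    [0,0,0,0],
  ],
)

```text
time: 26.2
ee_pos: [0.5101, -0.2331, 0.149]
tcp_rot: [-180.0, 0.0, -179.9]
wrist_force: [-0.1, 0.8, 0.5]
opening: 0.0502
grasp_force: 0.0
```

Run:
```python
from h import *
S=cam("side"); print([ (d["location"],d["confidence"],pix2z(*S[1:4],d["location"],.034)[:2].round(4)) for d in bot.mark_of("side","mid_a")])
print(go([.510,-.234,.017],180))
cv2.imwrite("pics/s8.png",cv2.resize(S[0][120:270,200:340],None,fx=4,fy=4,interpolation=2))
```

```text
[([255.0, 204.9], 0.96, array([ 0.4842, -0.1195])), ([260.3, 162.2], 0.84, array([ 0.479 , -0.3122])), ([290.6, 166.8], 0.73, array([ 0.4101, -0.2889])), ([246.0, 175.6], 0.69, array([ 0.5083, -0.2437])), ([256.4, 221.0], 0.61, array([ 0.4796, -0.0622])), ([229.3, 161.8], 0.55, array([ 0.5508, -0.3133]))]
(array([ 1.00e-04, -7.00e-04,  1.32e-01]), np.float64(0.001), {'q': array([-25.,   6.,   2.,  86.,   0., -25.]), 't': 26.3, 'pos': array([ 0.5101, -0.2333,  0.149 ]), 'rot': array([-1.7999e+02,  2.0000e-02, -1.7993e+02])})
```

View pics/s8.png

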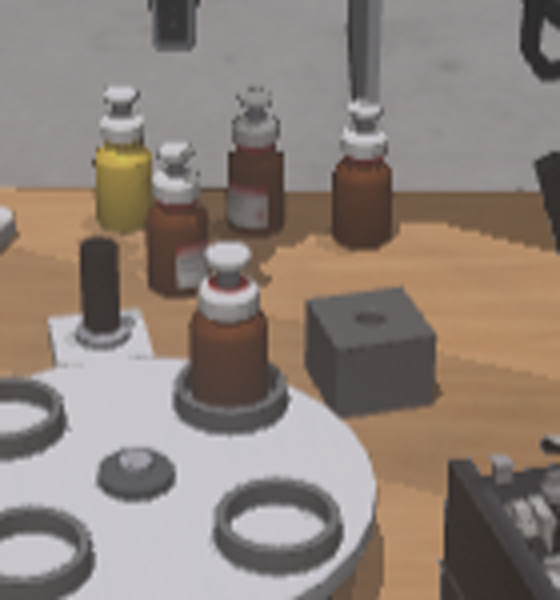

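Bottle 1: collar down (red cap shows above it) and plunger up. The finger above bottle 2 is at column 174, against 177 for the bottle. Grasping bottle 2.

Call:
arm_command(
  series=[
    [0.001,0,0.02,0],
    [0.001,0,0.04,0],
    [0.001,0,0.06,0],
    [0.001,0,0.075,0],
    [0.001,0,0.088,0],
  ],
)

```text
time: 26.8
ee_pos: [0.5089, -0.2336, 0.0599]
tcp_rot: [180.0, -0.0, -180.0]
wrist_force: [-1.1, 0.8, 0.4]
opening: 0.05
grasp_force: 0.0
```

Call:
arm_command(
  series=[
    [0,0,0.012,0],
    [0,0,0.024,0],
    [0,0,0.036,0],
    [0,0,0.0435,0],
    [0,0,0.0435,0],
  ],
)

```text
time: 27.3
ee_pos: [0.5084, -0.2337, 0.016]
tcp_rot: [180.0, -0.1, -180.0]
wrist_force: [0.0, 0.5, 0.9]
opening: 0.0497
grasp_force: 0.0
```

Call:
arm_command(
  series=[
    [0,0,0,0],
    [0,0,0,0],
    [0,0,0,0],
    [0,0,0,0],
    [0,0,0,0],
  ],
  hand=0.02,
)

```text
time: 27.8
ee_pos: [0.5094, -0.2341, 0.0179]
tcp_rot: [-180.0, 0.1, -180.0]
wrist_force: [-0.0, -0.2, 4.2]
opening: 0.0322
grasp_force: 30.5
```

Call:
arm_command(
  series=[
    [0,0,-0.02,0],
    [0,0,-0.05,0],
    [0,0,-0.08,0],
    [0,0,-0.11,0],
    [0,0,-0.13,0],
  ],
)

```text
time: 28.3
ee_pos: [0.5092, -0.234, 0.1493]
tcp_rot: [-180.0, 0.1, -180.0]
wrist_force: [-0.3, -1.4, -1.2]
opening: 0.032
grasp_force: 30.3
```

Call:
arm_command(
  series=[
    [0,0,0,0],
    [0,0,0,0],
    [0,0,0,0],
    [0,0,0,0],
    [0,0,0,0],
  ],
)

```text
time: 28.8
ee_pos: [0.5086, -0.2337, 0.1462]
tcp_rot: [180.0, -0.1, -180.0]
wrist_force: [-0.5, 0.3, -1.5]
opening: 0.0322
grasp_force: 30.2
```

Run:
```python
from h import *
for s in((.5734,-.0221),(.5520,.0745),(.4554,.0531)): print(go([*s,.145],180))
print(tops([(.4097,-.2903),(.4698,-.3047)]))
```

```text
(array([-0.0648,  0.2116,  0.0013]), np.float64(0.0), {'q': array([-25.,   6.,   1.,  86.,   0., -25.]), 't': 28.8, 'pos': array([ 0.5086, -0.2337,  0.1462]), 'rot': array([ 1.7996e+02, -8.0000e-02, -1.7999e+02])})
(array([-0.0434,  0.3082,  0.0014]), np.float64(0.0), {'q': array([-25.,   6.,   1.,  86.,   0., -25.]), 't': 28.8, 'pos': array([ 0.5086, -0.2337,  0.1462]), 'rot': array([ 1.7996e+02, -8.0000e-02, -1.7999e+02])})
(array([0.0532, 0.2869, 0.0015]), np.float64(0.0), {'q': array([-25.,   6.,   1.,  86.,   0., -25.]), 't': 28.8, 'pos': array([ 0.5086, -0.2337,  0.1462]), 'rot': array([ 1.7996e+02, -8.0000e-02, -1.7999e+02])})
[([0.4097, -0.2907], 361), ([0.4693, -0.3054], 361)]
```

Call:
arm_command(
  series=[
    [-0.013,0.042,0,0],
    [-0.026,0.085,0,0],
    [-0.038,0.127,0,0],
    [-0.051,0.17,0,0],
    [-0.064,0.2116,0,0],
  ],
)

```text
time: 29.35
ee_pos: [0.5731, -0.0205, 0.1471]
tcp_rot: [180.0, -0.0, -180.0]
wrist_force: [0.5, 0.1, -1.2]
opening: 0.0323
grasp_force: 30.3
```

Call:
arm_command(
  series=[
    [0,0,0.01,0],
    [0,0,0.03,0],
    [0,0,0.05,0],
    [0,0,0.06,0],
    [0,0,0.06,0],
  ],
)

```text
time: 29.85
ee_pos: [0.5719, -0.0227, 0.0855]
tcp_rot: [180.0, -0.2, 180.0]
wrist_force: [-0.3, -0.2, -1.0]
opening: 0.0321
grasp_force: 30.4
```

Call:
arm_command(
  series=[
    [0,0,0,0],
    [0,0,0,0],
    [0,0,0,0],
    [0,0,0,0],
    [0,0,0,0],
  ],
)

```text
time: 30.35
ee_pos: [0.5731, -0.0223, 0.0876]
tcp_rot: [-180.0, 0.0, -180.0]
wrist_force: [0.3, 0.3, -2.1]
opening: 0.0319
grasp_force: 30.5
```

Run:
```python
from h import *
print(go([.5725,-.0221,.0635],180))
S=cam("side"); cv2.imwrite("pics/s9.png",cv2.resize(S[0][150:270,160:280],None,fx=5,fy=5,interpolation=2))
for z in(.046,.058,.07): print(z,((proj(*S[1:4],[.5734,-.0221,z])-[160,150])*5).round())
```

```text
(array([0.0007, 0.0002, 0.0241]), np.float64(0.0), {'q': array([-2.,  8., -3., 79.,  0., -2.]), 't': 30.35, 'pos': array([ 0.5731, -0.0223,  0.0876]), 'rot': array([-1.8000e+02,  3.0000e-02, -1.7999e+02])})
0.046 [208. 385.]
0.058 [206. 356.]
0.07 [204. 327.]
```

View pics/s9.png

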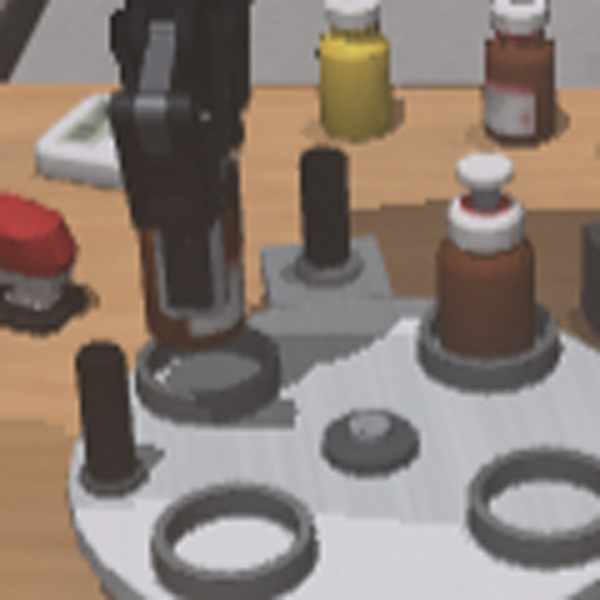

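Ring centre is at column 209 and the bottle foot at about 197 (expected about 207), so the bottle is about 3 mm too far toward +x. Correcting and lowering.

Call:
arm_command(
  series=[
    [0.003,0,0.004,0],
    [0.003,0,0.009,0],
    [0.003,0,0.014,0],
    [0.003,0,0.018,0],
    [0.003,0,0.02,0],
  ],
)

```text
time: 30.9
ee_pos: [0.5697, -0.0223, 0.0665]
tcp_rot: [180.0, -0.1, -180.0]
wrist_force: [0.3, 0.3, -1.3]
opening: 0.0322
grasp_force: 30.4
```

Call:
arm_command(
  series=[
    [0,0,0.001,0],
    [0,0,0.002,0],
    [0,0,0.003,0],
    [0,0,0.003,0],
    [0,0,0.003,0],
  ],
)

```text
time: 31.4
ee_pos: [0.57, -0.0223, 0.0644]
tcp_rot: [180.0, 0.0, -180.0]
wrist_force: [0.9, 0.3, -1.9]
opening: 0.032
grasp_force: 30.4
```

Run:
```python
from h import *
print(go([.5701,-.0221,.0635],180),bot.get_obs()["wrist_force"])
S=cam("side"); cv2.imwrite("pics/s10.png",cv2.resize(S[0][170:260,170:230],None,fx=6,fy=6,interpolation=2))
```

```text
(array([-0.0001,  0.0002,  0.0009]), np.float64(0.0), {'q': array([-2.,  8., -5., 77.,  0., -2.]), 't': 31.4, 'pos': array([ 0.57  , -0.0223,  0.0644]), 'rot': array([ 1.8000e+02,  1.0000e-02, -1.7998e+02])}) [ 0.93752523  0.25360748 -1.91125489]
```

View pics/s10.png

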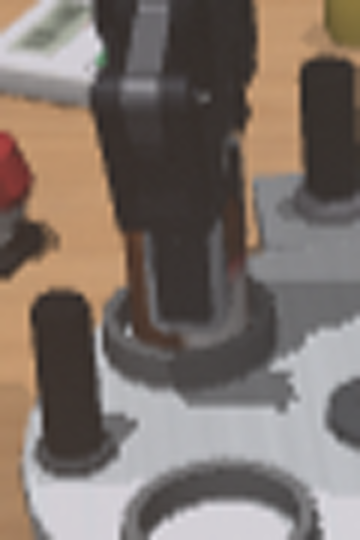

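Bottle foot is inside the ring (bottle 127–247, ring 103–276). Releasing and pressing.

Call:
arm_command(
  series=[
    [0,0,0.001,0],
    [0,0,0.001,0],
    [0,0,0.001,0],
    [0,0,0.001,0],
    [0,0,0.001,0],
  ],
)

```text
time: 31.95
ee_pos: [0.5702, -0.0223, 0.0639]
tcp_rot: [180.0, 0.0, -180.0]
wrist_force: [-1.9, -0.1, 5.8]
opening: 0.0318
grasp_force: 31.1
```

Call:
arm_command(
  series=[
    [0,0,0,0],
    [0,0,0,0],
    [0,0,0,0],
    [0,0,0,0],
    [0,0,0,0],
  ],
  hand=0.05,
)

```text
time: 32.45
ee_pos: [0.5699, -0.0223, 0.0632]
tcp_rot: [-180.0, -0.0, -180.0]
wrist_force: [0.7, 0.1, 0.8]
opening: 0.0498
grasp_force: 0.0
```

Call:
arm_command(
  series=[
    [0,0,-0.015,0],
    [0,0,-0.035,0],
    [0,0,-0.055,0],
    [0,0,-0.07,0],
    [0,0,-0.085,0],
  ],
)

```text
time: 32.95
ee_pos: [0.5701, -0.0223, 0.1499]
tcp_rot: [-180.0, 0.0, -180.0]
wrist_force: [0.8, -0.3, 0.1]
opening: 0.0498
grasp_force: 0.0
```

Call:
arm_command(
  series=[
    [-0.0025,0,0,0],
    [-0.0025,0,0,0],
    [-0.0025,0,0,0],
    [-0.0025,0,0,0],
    [-0.0025,0,0,0],
  ],
  hand=0.0,
)

```text
time: 33.45
ee_pos: [0.5721, -0.0223, 0.1476]
tcp_rot: [180.0, -0.1, -180.0]
wrist_force: [0.3, -0.0, 0.1]
opening: 0.0001
grasp_force: 0.0
```

Call:
arm_command(
  series=[
    [0,0,0.015,0],
    [0,0,0.02,0],
    [0,0,0.024,0],
    [0,0,0.028,0],
    [0,0,0.031,0],
  ],
)

```text
time: 33.95
ee_pos: [0.5727, -0.0223, 0.1179]
tcp_rot: [-180.0, 0.1, -180.0]
wrist_force: [-1.0, 0.2, 8.1]
opening: -0.0002
grasp_force: 4.4
```

Call:
arm_command(
  series=[
    [0,0,0.001,0],
    [0,0,0.002,0],
    [0,0,0.003,0],
    [0,0,0.0045,0],
    [0,0,0.0055,0],
  ],
)

```text
time: 34.45
ee_pos: [0.5734, -0.0223, 0.115]
tcp_rot: [-180.0, 0.3, -180.0]
wrist_force: [-5.0, 1.2, 25.9]
opening: -0.0002
grasp_force: 13.1
```

Call:
arm_command(
  series=[
    [0,0,0,0],
    [0,0,-0.01,0],
    [0,0,-0.02,0],
    [0,0,-0.03,0],
    [0,0,-0.0365,0],
  ],
)

```text
time: 34.95
ee_pos: [0.5726, -0.0223, 0.1491]
tcp_rot: [-180.0, 0.0, -180.0]
wrist_force: [0.1, 0.3, -0.8]
opening: 0.0003
grasp_force: 0.0
```

Call:
arm_command(
  series=[
    [0.012,-0.034,0,0],
    [0.025,-0.068,0,0],
    [0.037,-0.102,0,0],
    [0.049,-0.136,0,0],
    [0.06,-0.168,0,0],
  ],
  hand=0.05,
)

```text
time: 35.45
ee_pos: [0.5118, -0.1917, 0.1483]
tcp_rot: [-180.0, -0.0, -180.0]
wrist_force: [0.3, 0.9, 0.0]
opening: 0.05
grasp_force: 0.0
```

Run:
```python
from h import *
B=both(["mid_a"])
for b in bottles(B): print(b)
T=B["top"];print(tops([(.4097,-.2903),(.4698,-.3047)],(T[3],T[0],T[1],T[2])))
S=B["side"]; cv2.imwrite("pics/s11.png",cv2.resize(S[3][130:265,170:310],None,fx=4,fy=4,interpolation=2))
print(go([.4697,-.306,.149],180))
# side-view x of bottle bodies: brown column span at a low row
for g in((.4097,-.2913),(.4697,-.306)):
    c=proj(*S[:3],[*g,.02]); r=int(round(c[1])); h=cv2.cvtColor(S[3],cv2.COLOR_BGR2HSV)[r,int(c[0])-20:int(c[0])+21]
    print(c.round(1),r,h[:,2].tolist())
```

```text
(array([206., 157.]), 0.71, array([ 0.5818, -0.0199]), None)
(array([214., 206.]), 0.64, array([ 0.482 , -0.0384]), None)
(array([215., 210.]), 0.47, array([ 0.4725, -0.0407]), None)
[([0.4097, -0.2907], 361), ([0.4693, -0.3054], 361)]
(array([ 0.0424, -0.1152, -0.0008]), np.float64(-0.002), {'q': array([-20.,   4.,  -1.,  86.,   0., -20.]), 't': 35.65, 'pos': array([ 0.5123, -0.1909,  0.1483]), 'rot': array([ 1.7998e+02, -1.0000e-02,  1.7991e+02])})
[290.6 171.9] 172 [69, 102, 118, 119, 118, 119, 118, 117, 117, 117, 118, 116, 116, 64, 67, 69, 69, 70, 72, 72, 73, 73, 74, 73, 72, 71, 69, 69, 116, 116, 116, 116, 115, 115, 116, 114, 114, 114, 114, 115, 114]
[264.3 168.9] 169 [180, 178, 178, 178, 179, 179, 164, 163, 116, 116, 116, 115, 93, 89, 90, 98, 103, 109, 112, 112, 112, 109, 107, 74, 72, 71, 70, 101, 116, 116, 116, 116, 116, 116, 116, 115, 116, 116, 115, 65, 67]
```

View pics/s11.png

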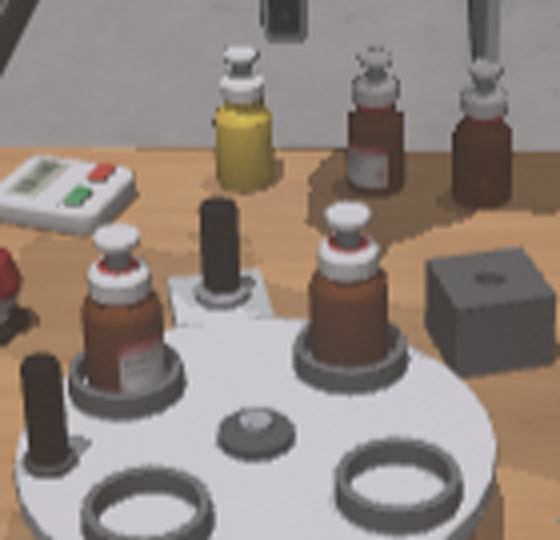

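Both collars are down and both plungers up; the untouched bottles are at about (376,150) and (483,160) in the crop. Next is the bottle at (.471,-.306).

Call:
arm_command(
  series=[
    [0.01,-0.03,0,0],
    [0.02,-0.06,0,0],
    [0.03,-0.09,0,0],
    [0.041,-0.115,0,0],
    [0.041,-0.115,0,0],
  ],
)

```text
time: 36.15
ee_pos: [0.471, -0.3067, 0.148]
tcp_rot: [-180.0, -0.0, 179.9]
wrist_force: [-0.4, 0.5, -0.4]
opening: 0.0499
grasp_force: 0.0
```

Call:
arm_command(
  series=[
    [0,0,0,0],
    [0,0,0,0],
    [0,0,0,0],
    [0,0,0,0],
    [0,0,0,0],
  ],
)

```text
time: 36.65
ee_pos: [0.4718, -0.3048, 0.1484]
tcp_rot: [-180.0, 0.0, -179.9]
wrist_force: [0.1, -0.2, -0.1]
opening: 0.0498
grasp_force: 0.0
```

Run:
```python
from h import *
print(go([.471,-.3065,.017],180))
```

```text
(array([ 0.0008, -0.0017,  0.1314]), np.float64(0.001), {'q': array([-33.,   6.,   2.,  86.,  -0., -33.]), 't': 36.65, 'pos': array([ 0.4718, -0.3048,  0.1484]), 'rot': array([-180.  ,    0.  , -179.94])})
```

Call:
arm_command(
  series=[
    [0.0005,-0.0015,0.02,0],
    [0.0005,-0.0015,0.04,0],
    [0.0005,-0.0015,0.06,0],
    [0.0005,-0.0015,0.075,0],
    [0.0005,-0.0015,0.088,0],
  ],
)

```text
time: 37.15
ee_pos: [0.4709, -0.3066, 0.0594]
tcp_rot: [180.0, -0.0, -180.0]
wrist_force: [-0.4, -0.6, -0.2]
opening: 0.0499
grasp_force: 0.0
```

Call:
arm_command(
  series=[
    [0,0,0.012,0],
    [0,0,0.024,0],
    [0,0,0.036,0],
    [0,0,0.0435,0],
    [0,0,0.0435,0],
  ],
)

```text
time: 37.65
ee_pos: [0.4705, -0.3065, 0.0155]
tcp_rot: [179.9, -0.1, -180.0]
wrist_force: [-1.1, -0.4, -0.4]
opening: 0.0501
grasp_force: 0.0
```

Call:
arm_command(
  series=[
    [0,0,0,0],
    [0,0,0,0],
    [0,0,0,0],
    [0,0,0,0],
    [0,0,0,0],
  ],
  hand=0.02,
)

```text
time: 38.15
ee_pos: [0.4714, -0.3071, 0.0174]
tcp_rot: [-180.0, 0.1, -180.0]
wrist_force: [-0.6, 0.0, 3.6]
opening: 0.0322
grasp_force: 30.6
```

Call:
arm_command(
  series=[
    [0,0,-0.02,0],
    [0,0,-0.06,0],
    [0,0,-0.1,0],
    [0,0,-0.13,0],
    [0,0,-0.145,0],
  ],
)

```text
time: 38.65
ee_pos: [0.4716, -0.3072, 0.1646]
tcp_rot: [-179.9, 0.2, -180.0]
wrist_force: [-0.7, -0.4, -1.6]
opening: 0.0321
grasp_force: 30.3
```

Call:
arm_command(
  series=[
    [0,0,0,0],
    [0,0,0,0],
    [0,0,0,0],
    [0,0,0,0],
    [0,0,0,0],
  ],
)

```text
time: 39.15
ee_pos: [0.4707, -0.3066, 0.1607]
tcp_rot: [179.9, -0.1, -180.0]
wrist_force: [-0.9, 0.1, -1.6]
opening: 0.0324
grasp_force: 30.2
```

Run:
```python
from h import *
print(go([.551,.0745,.16],180))
```

```text
(array([-0.0804,  0.3811,  0.001 ]), np.float64(0.0), {'q': array([-33.,   6.,   3.,  87.,   0., -33.]), 't': 39.15, 'pos': array([ 0.4707, -0.3066,  0.1607]), 'rot': array([ 1.7995e+02, -8.0000e-02, -1.7998e+02])})
```

Call:
arm_command(
  series=[
    [-0.008,0.038,0,0],
    [-0.016,0.076,0,0],
    [-0.024,0.114,0,0],
    [-0.032,0.152,0,0],
    [-0.04,0.1905,0,0],
  ],
)

```text
time: 39.65
ee_pos: [0.511, -0.1149, 0.1615]
tcp_rot: [180.0, -0.0, 180.0]
wrist_force: [1.2, -1.1, -0.9]
opening: 0.0323
grasp_force: 30.4
```

Call:
arm_command(
  series=[
    [-0.008,0.038,0,0],
    [-0.016,0.076,0,0],
    [-0.024,0.114,0,0],
    [-0.032,0.152,0,0],
    [-0.04,0.1905,0,0],
  ],
)

```text
time: 40.15
ee_pos: [0.5509, 0.0758, 0.1615]
tcp_rot: [-180.0, -0.0, -180.0]
wrist_force: [1.1, -0.1, -1.2]
opening: 0.0326
grasp_force: 30.4
```

Call:
arm_command(
  series=[
    [0,0,0.015,0],
    [0,0,0.035,0],
    [0,0,0.055,0],
    [0,0,0.07,0],
    [0,0,0.072,0],
  ],
)

```text
time: 40.65
ee_pos: [0.5497, 0.0737, 0.0874]
tcp_rot: [-180.0, -0.2, 180.0]
wrist_force: [-0.3, 0.3, -1.2]
opening: 0.0323
grasp_force: 30.4
```

Call:
arm_command(
  series=[
    [0,0,0,0],
    [0,0,0,0],
    [0,0,0,0],
    [0,0,0,0],
    [0,0,0,0],
  ],
)

```text
time: 41.15
ee_pos: [0.5512, 0.0742, 0.0902]
tcp_rot: [180.0, 0.0, -180.0]
wrist_force: [-0.2, 0.9, -2.0]
opening: 0.0324
grasp_force: 30.5
```

Run:
```python
from h import *
print(go([.551,.0745,.0635],180))
S=cam("side"); o=bot.get_obs()["ee_pos"]
cv2.imwrite("pics/s12.png",cv2.resize(S[0][185:285,160:280],None,fx=5,fy=5,interpolation=2))
for z in(.058,o[2]-.0176,o[2]-.01): print(z,((proj(*S[1:4],[.551,.0745,z])-[160,185])*5).round())
```

```text
(array([0.0002, 0.0003, 0.0267]), np.float64(0.0), {'q': array([ 8.,  5., -5., 79., -0.,  8.]), 't': 41.15, 'pos': array([0.5512, 0.0742, 0.0902]), 'rot': array([ 1.8000e+02,  4.0000e-02, -1.7999e+02])})
0.058 [234. 352.]
0.07252076432018258 [231. 314.]
0.08012076432018259 [230. 293.]
```

View pics/s12.png

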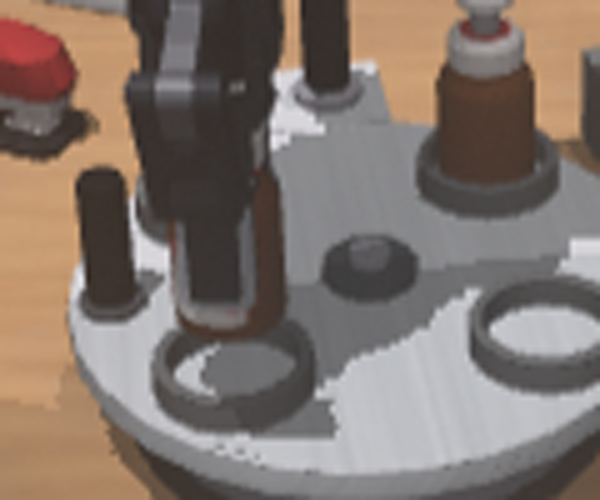

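Ring centre is at column 234 and the bottle foot at 230 (expected 231), so it is aligned. Lower, release, press.

Call:
arm_command(
  series=[
    [0,0,0.005,0],
    [0,0,0.011,0],
    [0,0,0.017,0],
    [0,0,0.021,0],
    [0,0,0.0225,0],
  ],
)

```text
time: 41.7
ee_pos: [0.5506, 0.0741, 0.0664]
tcp_rot: [-180.0, -0.1, -180.0]
wrist_force: [-0.4, -0.4, -0.2]
opening: 0.0324
grasp_force: 30.5
```

Call:
arm_command(
  series=[
    [0,0,0.001,0],
    [0,0,0.002,0],
    [0,0,0.003,0],
    [0,0,0.004,0],
    [0,0,0.004,0],
  ],
)

```text
time: 42.2
ee_pos: [0.5511, 0.0742, 0.0634]
tcp_rot: [180.0, 0.0, -180.0]
wrist_force: [0.5, 0.3, -0.9]
opening: 0.0324
grasp_force: 30.5
```

Call:
arm_command(
  series=[
    [0,0,0,0],
    [0,0,0,0],
    [0,0,0,0],
    [0,0,0,0],
    [0,0,0,0],
  ],
  hand=0.05,
)

```text
time: 42.7
ee_pos: [0.551, 0.0742, 0.0633]
tcp_rot: [180.0, 0.0, -180.0]
wrist_force: [0.2, 0.3, -1.6]
opening: 0.05
grasp_force: 0.0
```

Call:
arm_command(
  series=[
    [0,0,-0.015,0],
    [0,0,-0.035,0],
    [0,0,-0.055,0],
    [0,0,-0.07,0],
    [0,0,-0.085,0],
  ],
)

```text
time: 43.2
ee_pos: [0.5511, 0.0742, 0.1499]
tcp_rot: [180.0, 0.0, -180.0]
wrist_force: [0.4, -0.0, 0.4]
opening: 0.0498
grasp_force: 0.0
```

Call:
arm_command(
  series=[
    [0,0,0,0],
    [0,0,0,0],
    [0,0,0,0],
    [0,0,0,0],
    [0,0,0,0],
  ],
  hand=0.0,
)

```text
time: 43.7
ee_pos: [0.5507, 0.0741, 0.1476]
tcp_rot: [-180.0, -0.1, -180.0]
wrist_force: [-0.4, -0.4, 0.7]
opening: -0.0001
grasp_force: 0.0
```

Call:
arm_command(
  series=[
    [0,0,0.015,0],
    [0,0,0.02,0],
    [0,0,0.024,0],
    [0,0,0.028,0],
    [0,0,0.031,0],
  ],
)

```text
time: 44.2
ee_pos: [0.5512, 0.0742, 0.1179]
tcp_rot: [180.0, 0.1, -180.0]
wrist_force: [-1.8, -0.6, 9.1]
opening: -0.0002
grasp_force: 4.4
```

Call:
arm_command(
  series=[
    [0,0,0.001,0],
    [0,0,0.002,0],
    [0,0,0.003,0],
    [0,0,0.0045,0],
    [0,0,0.0055,0],
  ],
)

```text
time: 44.7
ee_pos: [0.5522, 0.0741, 0.115]
tcp_rot: [180.0, 0.3, 180.0]
wrist_force: [-4.2, -2.2, 25.5]
opening: -0.0
grasp_force: 13.0
```

Call:
arm_command(
  series=[
    [0,0,0,0],
    [0,0,-0.01,0],
    [0,0,-0.02,0],
    [0,0,-0.03,0],
    [0,0,-0.0365,0],
  ],
)

```text
time: 45.2
ee_pos: [0.551, 0.0743, 0.1491]
tcp_rot: [180.0, 0.0, -180.0]
wrist_force: [-0.0, -0.1, -0.8]
opening: 0.0
grasp_force: 0.0
```

Call:
arm_command(
  series=[
    [0.014,-0.036,0,0],
    [0.028,-0.073,0,0],
    [0.042,-0.11,0,0],
    [0.056,-0.146,0,0],
    [0.07,-0.182,0,0],
  ],
)

```text
time: 45.7
ee_pos: [0.4802, -0.109, 0.1483]
tcp_rot: [180.0, -0.0, -180.0]
wrist_force: [0.5, -0.7, -0.0]
opening: 0.0
grasp_force: 0.0
```

Call:
arm_command(
  series=[
    [0.014,-0.036,0,0],
    [0.028,-0.073,0,0],
    [0.042,-0.11,0,0],
    [0.056,-0.146,0,0],
    [0.07,-0.182,0,0],
  ],
  hand=0.05,
)

```text
time: 46.2
ee_pos: [0.4102, -0.2912, 0.1484]
tcp_rot: [180.0, -0.0, -180.0]
wrist_force: [1.0, 1.0, -0.4]
opening: 0.05
grasp_force: 0.0
```

Call:
arm_command(
  series=[
    [0,0,0,0],
    [0,0,0,0],
    [0,0,0,0],
    [0,0,0,0],
    [0,0,0,0],
  ],
)

```text
time: 46.7
ee_pos: [0.4114, -0.289, 0.1484]
tcp_rot: [180.0, 0.0, -179.9]
wrist_force: [-0.1, -0.8, 1.3]
opening: 0.0495
grasp_force: 0.0
```

Run:
```python
from h import *
print(go([.4105,-.2915,.017],180))
T=cam("top"); S=cam("side")
print([ (d["location"],d["confidence"],pix2z(*S[1:4],d["location"],.034)[:2].round(4)) for d in bot.mark_of("side","mid_a")])
c=proj(*S[1:4],[.4097,-.2913,.02]); r=int(round(c[1])); h=cv2.cvtColor(S[0],cv2.COLOR_BGR2HSV)[r,270:311]
print(c.round(1),h[:,2].tolist())
```

```text
(array([ 0.001 , -0.0025,  0.1314]), np.float64(0.002), {'q': array([-35.,  -2.,  -7.,  86.,   0., -35.]), 't': 46.7, 'pos': array([ 0.4114, -0.289 ,  0.1484]), 'rot': array([ 180. ,    0. , -179.9])})
[([201.1, 240.7], 0.98, array([0.5717, 0.0017])), ([230.5, 161.3], 0.8, array([ 0.5482, -0.3161])), ([202.3, 209.1], 0.6, array([ 0.5841, -0.1018])), ([257.0, 204.5], 0.59, array([ 0.4804, -0.1211])), ([288.8, 164.1], 0.58, array([ 0.4138, -0.3029]))]
[290.6 171.9] [161, 162, 162, 161, 160, 161, 161, 167, 183, 183, 183, 182, 179, 70, 73, 77, 80, 81, 81, 82, 82, 82, 82, 81, 79, 77, 75, 70, 114, 115, 115, 114, 115, 115, 114, 114, 113, 113, 114, 115, 179]
```

Call:
arm_command(
  series=[
    [0.001,-0.002,0.02,0],
    [0.001,-0.002,0.04,0],
    [0.001,-0.002,0.06,0],
    [0.001,-0.002,0.075,0],
    [0.001,-0.002,0.088,0],
  ],
)

```text
time: 47.35
ee_pos: [0.41, -0.2916, 0.0594]
tcp_rot: [180.0, -0.0, -180.0]
wrist_force: [0.4, 0.4, -0.0]
opening: 0.05
grasp_force: 0.0
```

Call:
arm_command(
  series=[
    [0,0,0.012,0],
    [0,0,0.024,0],
    [0,0,0.036,0],
    [0,0,0.0435,0],
    [0,0,0.0435,0],
  ],
)

```text
time: 47.85
ee_pos: [0.4095, -0.2915, 0.0156]
tcp_rot: [179.9, -0.1, -180.0]
wrist_force: [-0.9, 0.1, 0.6]
opening: 0.0503
grasp_force: 0.0
```

Call:
arm_command(
  series=[
    [0,0,0,0],
    [0,0,0,0],
    [0,0,0,0],
    [0,0,0,0],
    [0,0,0,0],
  ],
  hand=0.02,
)

```text
time: 48.35
ee_pos: [0.4103, -0.2921, 0.0173]
tcp_rot: [-180.0, 0.0, -180.0]
wrist_force: [-0.8, 0.7, 3.9]
opening: 0.0329
grasp_force: 30.3
```

Call:
arm_command(
  series=[
    [0,0,-0.02,0],
    [0,0,-0.06,0],
    [0,0,-0.1,0],
    [0,0,-0.13,0],
    [0,0,-0.148,0],
  ],
)

```text
time: 48.85
ee_pos: [0.4104, -0.2921, 0.1674]
tcp_rot: [-179.9, 0.1, -180.0]
wrist_force: [0.5, -0.1, -1.3]
opening: 0.033
grasp_force: 30.3
```

Call:
arm_command(
  series=[
    [0,0,0,0],
    [0,0,0,0],
    [0,0,0,0],
    [0,0,0,0],
    [0,0,0,0],
  ],
)

```text
time: 49.35
ee_pos: [0.4097, -0.2916, 0.1638]
tcp_rot: [179.9, -0.1, -180.0]
wrist_force: [0.1, -0.2, -0.8]
opening: 0.0328
grasp_force: 30.3
```

Run:
```python
from h import *
print(go([.4545,.053,.164],180))
```

```text
(array([-4.490e-02,  3.446e-01,  1.000e-04]), np.float64(0.0), {'q': array([-35.,  -2.,  -5.,  88.,   0., -35.]), 't': 49.35, 'pos': array([ 0.4097, -0.2916,  0.1638]), 'rot': array([ 1.7995e+02, -7.0000e-02, -1.7999e+02])})
```

Call:
arm_command(
  series=[
    [-0.004,0.034,0,0],
    [-0.009,0.069,0,0],
    [-0.013,0.103,0,0],
    [-0.018,0.138,0,0],
    [-0.022,0.172,0,0],
  ],
)

```text
time: 49.85
ee_pos: [0.4318, -0.1185, 0.1645]
tcp_rot: [180.0, -0.0, 180.0]
wrist_force: [0.5, -1.0, -1.3]
opening: 0.0328
grasp_force: 30.4
```

Call:
arm_command(
  series=[
    [-0.004,0.034,0,0],
    [-0.009,0.069,0,0],
    [-0.013,0.103,0,0],
    [-0.018,0.138,0,0],
    [-0.022,0.172,0,0],
  ],
)

```text
time: 50.35
ee_pos: [0.4538, 0.0536, 0.1645]
tcp_rot: [-180.0, -0.0, -180.0]
wrist_force: [0.2, -0.0, -1.6]
opening: 0.0324
grasp_force: 30.4
```

Call:
arm_command(
  series=[
    [0,0,0.015,0],
    [0,0,0.035,0],
    [0,0,0.055,0],
    [0,0,0.07,0],
    [0,0,0.075,0],
  ],
)

```text
time: 50.85
ee_pos: [0.4529, 0.0517, 0.0878]
tcp_rot: [-180.0, -0.2, 180.0]
wrist_force: [-0.1, -0.2, -1.5]
opening: 0.0326
grasp_force: 30.5
```

Call:
arm_command(
  series=[
    [0,0,0,0],
    [0,0,0,0],
    [0,0,0,0],
    [0,0,0,0],
    [0,0,0,0],
  ],
)

```text
time: 51.35
ee_pos: [0.4542, 0.0522, 0.0902]
tcp_rot: [180.0, 0.0, -180.0]
wrist_force: [-0.3, 0.3, -1.6]
opening: 0.0326
grasp_force: 30.5
```

Run:
```python
from h import *
print(go([.4545,.053,.0635],180))
S=cam("side"); o=bot.get_obs()["ee_pos"]
cv2.imwrite("pics/s13.png",cv2.resize(S[0][180:280,220:340],None,fx=5,fy=5,interpolation=2))
h=cv2.cvtColor(S[0],cv2.COLOR_BGR2HSV)
for z in(.058,o[2]-.012):
    c=proj(*S[1:4],[.4545,.053,z]); r=int(round(c[1])); print(z,c.round(1))
    for rr in (r-1,r+1) : print(rr,[tuple(x) for x in h[rr,int(c[0])-20:int(c[0])+21,1:].tolist()])
```

```text
(array([-0.0003,  0.0008,  0.0267]), np.float64(0.0), {'q': array([  7.,  -8., -18.,  80.,   0.,   7.]), 't': 51.35, 'pos': array([0.4542, 0.0522, 0.0902]), 'rot': array([ 1.7999e+02,  5.0000e-02, -1.7999e+02])})
0.058 [269.8 248.1]
247 [(9, 194), (8, 196), (9, 197), (9, 197), (5, 166), (2, 108), (5, 107), (7, 72), (7, 69), (11, 70), (7, 72), (3, 80), (5, 109), (4, 128), (6, 127), (7, 103), (5, 112), (5, 112), (7, 111), (5, 111), (5, 111), (5, 112), (7, 113), (5, 111), (5, 102), (3, 89), (3, 87), (3, 77), (11, 69), (12, 66), (16, 65), (8, 63), (13, 61), (11, 69), (11, 70), (3, 84), (5, 110), (2, 110), (5, 110), (5, 112), (5, 110)]
249 [(8, 193), (8, 194), (8, 197), (8, 196), (5, 141), (2, 109), (5, 105), (7, 72), (7, 74), (8, 129), (7, 154), (8, 198), (8, 196), (10, 177), (5, 113), (7, 111), (5, 111), (5, 112), (5, 111), (5, 111), (7, 111), (7, 113), (4, 114), (5, 112), (7, 112), (5, 111), (5, 110), (5, 109), (5, 109), (5, 100), (6, 87), (11, 70), (16, 62), (11, 67), (11, 71), (11, 70), (5, 110), (5, 109), (7, 110), (5, 111), (5, 111)]
0.0780914795724332 [269.8 237.5]
236 [(8, 196), (8, 201), (8, 200), (9, 199), (8, 199), (9, 199), (6, 198), (8, 196), (8, 194), (8, 190), (52, 69), (63, 73), (70, 76), (69, 78), (7, 110), (9, 114), (8, 96), (13, 57), (18, 57), (14, 56), (18, 56), (14, 56), (14, 56), (14, 55), (14, 54), (14, 55), (9, 82), (8, 94), (6, 90), (79, 68), (73, 66), (63, 65), (5, 109), (2, 109), (5, 111), (5, 111), (2, 108), (2, 107), (2, 109), (7, 109), (2, 108)]
238 [(8, 196), (8, 198), (9, 202), (9, 199), (9, 199), (8, 198), (6, 199), (8, 197), (8, 195), (8, 192), (44, 75), (60, 72), (65, 74), (71, 75), (65, 83), (7, 104), (7, 106), (5, 106), (8, 92), (6, 91), (8, 92), (6, 91), (6, 92), (6, 91), (8, 92), (8, 91), (9, 89), (12, 88), (71, 72), (75, 68), (70, 66), (64, 64), (2, 109), (2, 108), (5, 110), (5, 111), (2, 110), (5, 108), (5, 108), (7, 109), (5, 109)]
```

Numbers from the side image: bottle spans columns 259–280 (centre 269.5) and the ring 256–285 (centre 270.3), so it is aligned. Lower, release, press.

Call:
arm_command(
  series=[
    [0.0005,0.0008,0.005,0],
    [0.0005,0.0008,0.011,0],
    [0.0005,0.0008,0.017,0],
    [0.0005,0.0008,0.021,0],
    [0.0005,0.0008,0.0225,0],
  ],
)

```text
time: 51.9
ee_pos: [0.4531, 0.0529, 0.0665]
tcp_rot: [-180.0, -0.1, -180.0]
wrist_force: [0.1, -0.7, -0.9]
opening: 0.0329
grasp_force: 30.5
```

Call:
arm_command(
  series=[
    [0,0,0.001,0],
    [0,0,0.002,0],
    [0,0,0.003,0],
    [0,0,0.004,0],
    [0,0,0.004,0],
  ],
)

```text
time: 52.4
ee_pos: [0.4536, 0.053, 0.0634]
tcp_rot: [180.0, 0.0, -180.0]
wrist_force: [0.1, -0.1, -2.3]
opening: 0.0324
grasp_force: 30.5
```

Call:
arm_command(
  series=[
    [0,0,0,0],
    [0,0,0,0],
    [0,0,0,0],
    [0,0,0,0],
    [0,0,0,0],
  ],
  hand=0.05,
)

```text
time: 52.9
ee_pos: [0.4535, 0.0529, 0.0633]
tcp_rot: [-180.0, 0.0, -180.0]
wrist_force: [-0.9, 0.1, 0.7]
opening: 0.0502
grasp_force: 0.0
```

Call:
arm_command(
  series=[
    [0,0,-0.015,0],
    [0,0,-0.035,0],
    [0,0,-0.055,0],
    [0,0,-0.07,0],
    [0,0,-0.085,0],
  ],
)

```text
time: 53.4
ee_pos: [0.4536, 0.053, 0.1499]
tcp_rot: [180.0, 0.0, -180.0]
wrist_force: [-0.0, 0.2, 0.8]
opening: 0.0502
grasp_force: 0.0
```

Call:
arm_command(
  series=[
    [0,0,0,0],
    [0,0,0,0],
    [0,0,0,0],
    [0,0,0,0],
    [0,0,0,0],
  ],
  hand=0.0,
)

```text
time: 53.9
ee_pos: [0.4532, 0.0529, 0.1477]
tcp_rot: [-180.0, -0.1, -180.0]
wrist_force: [-0.4, 0.1, -0.3]
opening: 0.0001
grasp_force: 0.0
```

Call:
arm_command(
  series=[
    [0,0,0.015,0],
    [0,0,0.02,0],
    [0,0,0.024,0],
    [0,0,0.028,0],
    [0,0,0.031,0],
  ],
)

```text
time: 54.4
ee_pos: [0.4537, 0.053, 0.1178]
tcp_rot: [180.0, 0.1, -180.0]
wrist_force: [-1.8, -0.2, 8.4]
opening: -0.0001
grasp_force: 4.4
```

Call:
arm_command(
  series=[
    [0,0,0.001,0],
    [0,0,0.002,0],
    [0,0,0.003,0],
    [0,0,0.0045,0],
    [0,0,0.0055,0],
  ],
)

```text
time: 54.9
ee_pos: [0.4547, 0.0534, 0.1149]
tcp_rot: [179.9, 0.3, -180.0]
wrist_force: [-6.3, 0.9, 30.4]
opening: -0.0003
grasp_force: 14.9
```

Call:
arm_command(
  series=[
    [0,0,0,0],
    [0,0,-0.01,0],
    [0,0,-0.025,0],
    [0,0,-0.045,0],
    [0,0,-0.065,0],
  ],
)

```text
time: 55.4
ee_pos: [0.4532, 0.0529, 0.1776]
tcp_rot: [-180.0, -0.0, -180.0]
wrist_force: [-0.8, 0.4, -0.5]
opening: 0.0002
grasp_force: 0.0
```

Call:
arm_command(
  series=[
    [0.01,-0.04,-0.01,0],
    [0.02,-0.08,-0.02,0],
    [0.03,-0.12,-0.02,0],
    [0.04,-0.16,-0.02,0],
    [0.05,-0.2,-0.02,0],
  ],
)

```text
time: 55.9
ee_pos: [0.4028, -0.1485, 0.1973]
tcp_rot: [-180.0, 0.0, -180.0]
wrist_force: [1.1, 0.0, 0.9]
opening: 0.0004
grasp_force: 0.0
```

Run:
```python
from h import *
S=cam("side");T=cam("top")
cv2.imwrite("pics/fin.png",np.hstack([cv2.resize(S[0][160:285,165:310],None,fx=3,fy=3,interpolation=2),cv2.resize(T[0][120:245,120:235],None,fx=3,fy=3,interpolation=2)]))
```

```text
(no output)
```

View pics/fin.png

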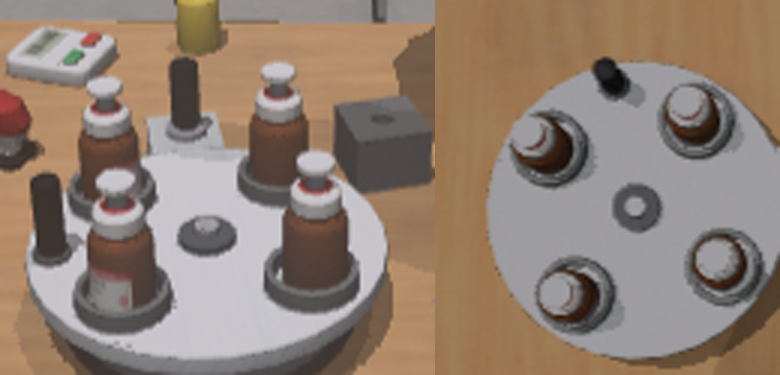

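The picture shows all four bottles upright in their rings, at about (105,150), (280,130), (120,250) and (315,230). Their collars are down, their plungers are up, and the pin is seated at (186,125). Handing in.

```bash
python3 -c "
from workcell import bot
print(bot.job_done())"
```

```text
the job is handed in; nothing more can be done
None
```

I handed the job in at about 56 s of the 208 s: the carousel is pinned, and all four brown bottles stand in its seats with collars down and plungers up. I confirmed this only from the final camera pictures and the press forces (24–30 N at the hard stop), because the hand-in returned no verdict.

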